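Strip the window frame's catch knobs and take the sill measure

TASK

The window frame on the table must be stripped and measured for a new pane. First take out every catch knob still in its rail (turn it anticlockwise to its stop, then lift it straight out) and put it in the parts tray. Then hook the end of the tape measure behind the outer face of the sill's raised lip, draw the case straight back along the sill until its front is level with the pencil line, lock the blade with the rocker, and leave the tape there, hooked, locked and standing flat on the sill, without knocking over a mug.

Things in the scene. Friction and masses are not known exactly. Their poses are not given: they have to be found in the camera images.
- frame: Fixed window frame section lying flat. Origin on the table under the sill; x along the sill towards its raised lip, y across towards the catch rail, z up. Pale wood sill: top at z 12, x -170 to 142, y -60 to 60. White lip across the sill end: x 130 to 142, top at z 32; its outer face is the end face. Catch rail: x -170 to 142, y 60 to 115, top at z 42, four sockets 75 apart in a row at y 87.5.
- lip_face (a point): Point in the middle of the lip's outer (+x) face, 22 above the table, on the sill's centre line; axes as the frame's. The hook of the tape goes behind this face.
- pencil_line (a point): Dark pencil line, 4 wide, 110 long, across the sill top; the point is its middle, on the sill's centre line, 12 above the table; its x axis is that of the frame.
- tray: Open grey parts tray, fixed, outside 170 x 140 (its x and y), 35 high, walls and floor 4 thick; origin under its centre on the table.
- tape_center (a point): Loose tape measure, 0.5 kg: upright case 80 long (x) x 44 thick (y) x 62 high on a rubber foot; the point is its centre, 31 above its base. x points forward, out of the front. Blade 20 wide, at 24 to 27 above the base. A spring pulls it in with 1.3 to 1.8 N; the foot holds the case against that when let go on a flat surface. Lock rocker on top, 68 above the base. Grip it across the 44.
- tape_front (a point): Middle of the lower edge of the case's front face: 40 ahead of the case's centre, at base height; axes as the case's.
- hook (a point): Inner face (towards the case) of the steel end hook of the blade, middle, 15 above the case's base. The hook is a plate 22 wide, 3 thick, reaching from the blade (27 above the base) down to 9 above the base. With the blade fully in, this face stands 24 ahead of the case's front face.
- tape_blade (a joint): How far the blade is drawn out, m: 0 fully in, 0.155 fully out; the hook's inner face is 0.024 + this ahead of the case's front.
- tape_lock (a joint): Lock rocker on top of the case, 60 long (along the case's x) x 20 wide, pivoted in its middle, rad: -0.14 rear end down = free, +0.14 front end down = blade locked. Pressed down at either end with about 3 N it tips over and stays. Locking may leave the blade 3 mm of play.
- rocker_front (a point): Top of the rocker 24 ahead of its pivot: press here to lock. About 70 above the case's base.
- rocker_rear (a point): Top of the rocker 24 behind its pivot: press here to free the blade.
- socket0 (a point): Socket 0 of the catch rail: centre of its T-slot in the rail's top (42 above the table). Slot 30 long across the rail (frame y), 9 wide, 13 wide at the centre; may be empty. Axes as the frame's.
- knob0_center (a point): Catch knob 0 (None if absent), 50 g: disc 32 across, 4 thick; on it a grip bar 14 thick (x), 34 long (y), 30 high (z). The point is the bar's centre, 19 above the disc's underside, which is on the rail. Below: stem and cross-bar (24 long, along y), to 14 below the disc. Starts 0.85 to 1.2 rad clockwise of the slot, caught; at its stop (axes parallel to the frame's, or 0.1 beyond) it lifts out.
- socket1 (a point): Socket 1 of the catch rail: centre of its T-slot in the rail's top (42 above the table). Slot 30 long across the rail (frame y), 9 wide, 13 wide at the centre; may be empty. Axes as the frame's.
- knob1_center (a point): Catch knob 1 (None if absent), 50 g: disc 32 across, 4 thick; on it a grip bar 14 thick (x), 34 long (y), 30 high (z). The point is the bar's centre, 19 above the disc's underside, which is on the rail. Below: stem and cross-bar (24 long, along y), to 14 below the disc. Starts 0.85 to 1.2 rad clockwise of the slot, caught; at its stop (axes parallel to the frame's, or 0.1 beyond) it lifts out.
- socket2 (a point): Socket 2 of the catch rail: centre of its T-slot in the rail's top (42 above the table). Slot 30 long across the rail (frame y), 9 wide, 13 wide at the centre; may be empty. Axes as the frame's.
- knob2_center (a point): Catch knob 2 (None if absent), 50 g: disc 32 across, 4 thick; on it a grip bar 14 thick (x), 34 long (y), 30 high (z). The point is the bar's centre, 19 above the disc's underside, which is on the rail. Below: stem and cross-bar (24 long, along y), to 14 below the disc. Starts 0.85 to 1.2 rad clockwise of the slot, caught; at its stop (axes parallel to the frame's, or 0.1 beyond) it lifts out.
- socket3 (a point): Socket 3 of the catch rail: centre of its T-slot in the rail's top (42 above the table). Slot 30 long across the rail (frame y), 9 wide, 13 wide at the centre; may be empty. Axes as the frame's.
- knob3_center (a point): Catch knob 3 (None if absent), 50 g: disc 32 across, 4 thick; on it a grip bar 14 thick (x), 34 long (y), 30 high (z). The point is the bar's centre, 19 above the disc's underside, which is on the rail. Below: stem and cross-bar (24 long, along y), to 14 below the disc. Starts 0.85 to 1.2 rad clockwise of the slot, caught; at its stop (axes parallel to the frame's, or 0.1 beyond) it lifts out.
- mug0: Glass mug, loose bystander, 72 across, 95 high, origin under its centre. Not to be knocked over.
- mug1: Glass mug, loose bystander, 72 across, 95 high, origin under its centre. Not to be knocked over.
Mind the look-alikes: they are no part of the job. Leave any blue or brown look-alike of the part that bears knob2_center alone.

How it is judged (in metres and radians):
On the way, in this order (a step that is already met when the one before it is completed fails the run):
1. every catch knob present lies in the tray (x of knob0_center in the frame of tray between -0.085 and 0.085 m and y of knob0_center in the frame of tray between -0.07 and 0.07 m and height (world z) of each of knob0_center, knob1_center, knob2_center, knob3_center below 0.065 m and x of knob1_center in the frame of tray between -0.085 and 0.085 m and y of knob1_center in the frame of tray between -0.07 and 0.07 m and x of knob2_center in the frame of tray between -0.085 and 0.085 m and y of knob2_center in the frame of tray between -0.07 and 0.07 m and x of knob3_center in the frame of tray between -0.085 and 0.085 m and y of knob3_center in the frame of tray between -0.07 and 0.07 m), for 0.2 s.
2. the free tape is hooked behind the lip and drawn out against its spring (x of hook in the frame of lip_face between -0.005 and 0.008 m and y of hook in the frame of lip_face between -0.055 and 0.055 m and z of hook in the frame of lip_face below 0.009 m and value of joint tape_blade above 0.03 m and value of joint tape_lock below 0 rad), for 0.2 s.
3. the tape, still hooked, is locked with its front at the pencil line (x of hook in the frame of lip_face between -0.005 and 0.008 m and y of hook in the frame of lip_face between -0.055 and 0.055 m and z of hook in the frame of lip_face below 0.009 m and x of tape_front in the frame of pencil_line between -0.009 and 0.009 m and z of tape_center in the frame of frame below 0.05 m and angle between tape_center's own z axis and vertical below 0.1 rad and angle between the x axis of tape_center and the x axis of frame, either way round below 0.15 rad and value of joint tape_lock above 0.07 rad), for 0.2 s.
At the end, for the whole second after the job is handed in: All knobs present in the tray (centre inside its outline, under 65 mm high); hook behind the lip (-5 to +8 mm from its outer face); case upright on the sill, in line within 0.15 rad, front within 9 mm of the line; rocker locked; tape at rest (all of step 1 and all of step 3 and linear speed of tape below 0.01 m/s); the robot touches nothing.
It fails at once if a mug is knocked over (angle between any of mug0, mug1's own z axis and vertical above 0.6 rad).
Of knob0, knob1, knob2, knob3 only 3 to 4 are there at a start; the rules pass over those that are not, and their reading is None.
At some moment in a run one of tape may be knocked a few centimetres aside while the robot is not near it.
Once in a run the grip may slacken for a moment while it holds something.
It also fails if it takes over 210 s, if anything falls off the work surface, if the arm or the gripper's body presses on something with over 40 N, if the wrist force passes 120 N, or if a joint passes its speed limit or range.

ROBOT

A 6-joint arm with a two-finger parallel gripper is mounted at the origin on the work surface. World frame = base frame: x ahead of the robot, y to its left, z up, the work surface at z = 0. Lengths are in m, angles in degrees, forces in N, time in s.
With the tool pointing down it reaches from about 0.4 to 0.825 m from the base axis. Payload 7 kg.
Tool frame: the origin (TCP) lies on the centre line of the jaws, within the pads' length; the fingertips stand 14 mm ahead of it and the grasp point (between the pads) lies 5 mm behind it; z points along the fingers, y is the line along which they close (so a half turn about z gives the same grasp; the last joint's range is limited). The gripper opens to 88 mm and grips with 3 to 60 N. Pads are 19 mm wide; open, the fingers measure 130 mm over their backs; the gripper's body (78 mm by 193 mm) begins 47 mm behind the grasp point.
Start: joints at [-58.608, 20.546, 0.682, 0, -70.136, -16.507], TCP at [0.173, -0.652, 0.241] pointing down, gripper open.
Joint ranges: [-176.03, 176.03], [-82.01, 121.73], [-58.28, 71.71], [-173.87, 95.51], [-174.79, -0.11], [-173.66, 173.66]. Speed limits (degrees/s): [136.94, 136.94, 172.46, 180, 180, 180].

INTERFACE

Orientations are given as [roll, pitch, yaw] about the fixed x, y, z axes, in that order (R = Rz(yaw) Ry(pitch) Rx(roll)).
In Python, from plant import r gives the robot as it stands.
- The arm moves only by the tool send_rows, never from a script. Its argument "steps" is a list of rows, each an object with "dp": the shift along the tool's x, y, z in mm, a list of three; "roll": the turn about the tool's z in rad; "jaw": the opening in per cent of the stroke, from 0 (shut) to 100 (fully open). In form: [{"dp": [tx, ty, tz], "roll": roll, "jaw": jaw}, ...]. A call has 1 to 5 rows; each row is the pose to reach, as a shift and turn from the pose commanded when the call began, along the tool's axes at that moment; what a row does not reach only later rows make up. A row lasts 1/8 s, in which the tool goes at most 62.5 mm and 10.7 degrees, less where a joint would pass 70% of its speed; a pose out of reach is approached as far as the arm can. A call with a gripper value outside its range is refused whole. The fingers move at their own pace and stop on an object; "newtons" is the grip in N (left out, the last holds). Time passes only in rows, so rows that repeat a pose let the fingers close. It gives the time, the measured TCP pose, the force, the opening and the grip force at its end, in the units of the state.
- r.get_state(): the state, without advancing time (a new reading comes with each control period).
- r.capture(name): name is "scene" or "side" or "wrist"; returns a dict with "image" (420x560x3 uint8, blue, green, red), "K" (3x3 intrinsics, pixels), "dist" ([k1, k2, p1, p2, k3] as OpenCV has them; the pictures are not rectified), "rvec" (rotation vector, rad) and "tvec" (3), from world to camera coordinates, as OpenCV has them. Camera axes: x right, y down, z forward; pixel columns grow to the right and rows downward; lengths in m; the calibration is good to about 2 mm. A picture is of the moment at which its call begins. There is no depth.
- r.close_job(): hands the job in; it is judged then, once.
The state is a dict: "time_s": time; "joints": joint angles; "qd": joint speeds; "joint_torque": joint torques, N m; "tcp_pos": TCP position; "eef_rot": TCP orientation; "contact_force": force on the tool from outside, world axes, zero at the start; "moment": the same for the moment, N m; "gripper_width": finger opening in m; "gripper_force": force on a finger pad.
Only numpy, scipy, OpenCV 4.12 (cv2) and the standard library are available. Lean on these libraries where they do the work, as an engineer would, in place of code of your own. Each camera call takes 0.05 s, during which the arm holds its last target. There are 200 camera calls.

## Working session

There is one attempt and no reset: what is moved stays moved. The work goes in short steps, Python scripts to look and compute and a tool call to move; the robot and the scene stay as the last step left them, time stands still between calls to the robot, and variables do not carry over. Pictures are saved under pics/ and viewed, at most 14 in all, crops included, and the job is handed in when it is done.

Besides the shell and the picture viewer there is one more tool, called after "Call:" as name(argument=value, ...), one argument or row to a line, values as JSON. send_rows: Moves the arm, as the interface text tells. Its arguments: {"type":"object","properties":{"steps":{"type":"array","items":{"type":"object","properties":{"dp":{"type":"array","items":{"type":"number"}},"roll":{"type":"number"},"jaw":{"type":"number"}}}},"newtons":{"type":"number"}},"required":["steps"]}

```bash
mkdir -p pics; cat > h.py <<'E'
import numpy as np, cv2
from plant import r
def cap(n,f=None):
    c=r.capture(n)
    if f: cv2.imwrite('pics/'+f+'.png',c['image'])
    c['R']=cv2.Rodrigues(np.array(c['rvec'],float))[0]; c['t']=np.array(c['tvec'],float).ravel()
    return c
def ray(c,px,z):
    "pixels -> world xyz on plane z"
    p=cv2.undistortPoints(np.array(px,float).reshape(-1,1,2),np.array(c['K']),np.array(c['dist'])).reshape(-1,2)
    d=np.c_[p,np.ones(len(p))]@c['R']; o=-c['R'].T@c['t']
    return o+d*((z-o[2])/d[:,2])[:,None]
def proj(c,P):
    return cv2.projectPoints(np.array(P,float).reshape(-1,1,3),np.array(c['rvec']),np.array(c['tvec']),np.array(c['K']),np.array(c['dist']))[0].reshape(-1,2)
E
python3 - <<'E'
from h import *
import pickle
D={n:cap(n,n+'0') for n in ('scene','side')}
pickle.dump(D,open('c0.pkl','wb'))
s=r.get_state();print(s)
for n in D: print(n,-D[n]['R'].T@D[n]['t'],D[n]['R'][2])
E
```

```text
{'time_s': 0.1, 'joints': array([-5.86083206e+01,  2.05860330e+01,  6.38182985e-01, -1.66176390e-02,
       -7.01354816e+01, -1.65068875e+01]), 'qd': array([ 0.04710943, -0.14772344,  0.15450698,  0.00467952, -0.03024407,
        0.02604332]), 'joint_torque': array([ 4.11307274e-04, -5.84163344e+01,  2.93749702e+01,  7.01556131e+00,
        1.01276982e-02, -4.60411741e-05]), 'tcp_pos': array([ 0.17325133, -0.65195229,  0.23972815]), 'eef_rot': array([ 1.79915664e+02, -8.70042804e-03, -1.65120860e+02]), 'contact_force': array([ 0.28376944, -0.04732278,  0.06838253]), 'moment': array([-0.01401371,  0.01284256, -0.04662835]), 'gripper_force': 0.0, 'gripper_width': 0.08757001835251316}
scene [1.7062577  0.23844897 1.07622229] [-0.72914026 -0.1787907  -0.66059697]
side [0.39923189 0.76902504 0.9209027 ] [ 0.20357564 -0.67941538 -0.70494802]
```

View pics/scene0.png

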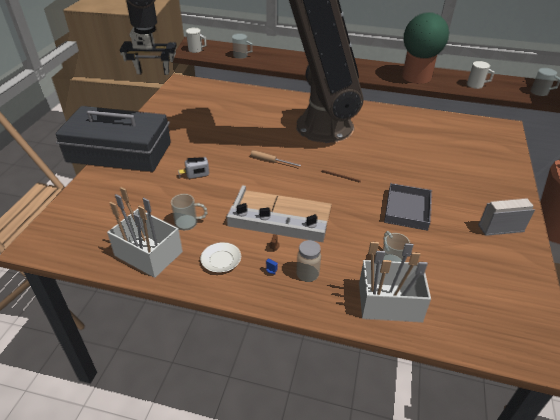

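View pics/side0.png

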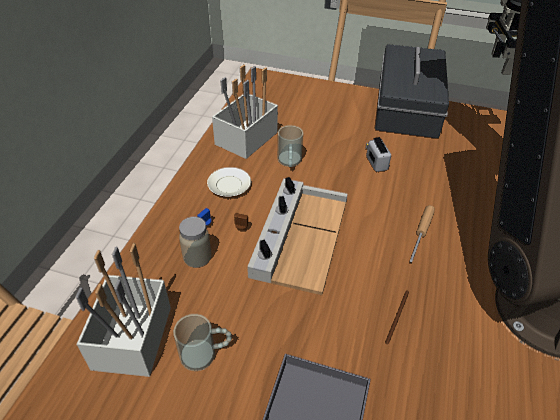

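```bash
python3 - <<'E'
import cv2,numpy as np
a=cv2.imread('pics/side0.png')[165:305,235:395]; b=cv2.imread('pics/scene0.png')[150:245,165:345]
cv2.imwrite('pics/side0c.png',cv2.resize(a,None,fx=4,fy=4,interpolation=2))
cv2.imwrite('pics/scene0c.png',cv2.resize(b,None,fx=4,fy=4,interpolation=2))
E
```

```text
(no output)
```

View pics/side0c.png

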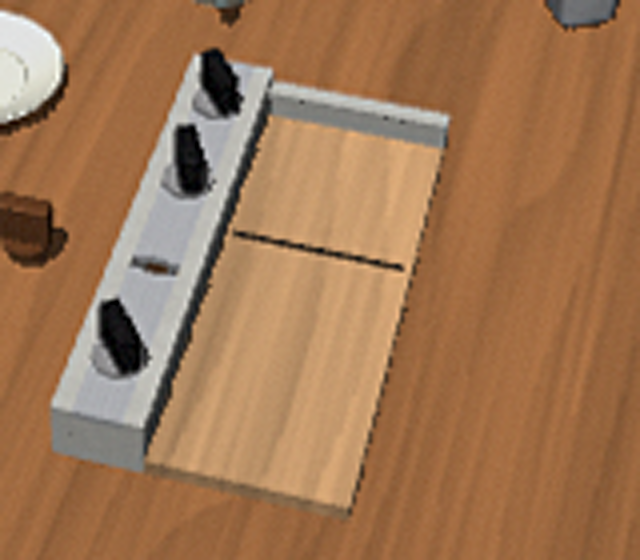

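View pics/scene0c.png

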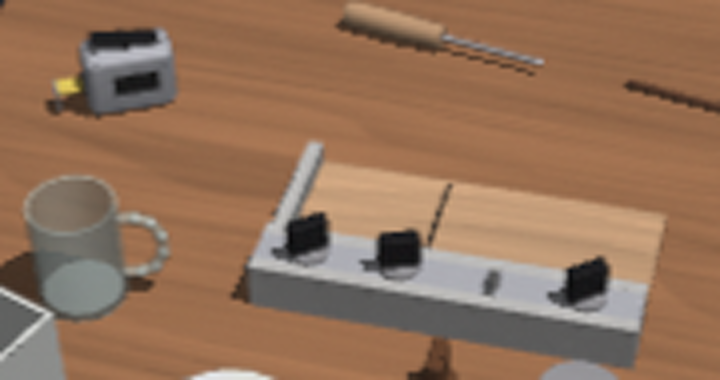

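```bash
cat > fit.py <<'E'
from h import *
import pickle
from scipy.optimize import least_squares
D=pickle.load(open('c0.pkl','rb'))
F=lambda q,P:np.c_[np.array(P)[:,:2]@np.array([[np.cos(q[2]),np.sin(q[2])],[-np.sin(q[2]),np.cos(q[2])]])+q[:2],np.array(P)[:,2]]
side=[((57,402),(-170,115,42)),((145,424),(-170,60,42)),((195,57),(142,115,42)),((273,70),(142,60,42)),((350,510),(-170,-60,12)),((449,117),(142,-60,32)),((54,450),(-170,115,0))]
scene=[((248,270),(142,115,42)),((638,328),(-170,115,42)),((647,285),(-170,60,42)),((664,213),(-170,-60,12)),((312,143),(142,-60,32)),((250,300),(142,115,0)),((632,366),(-170,115,0))]
S=dict(side=(side,(235,165)),scene=(scene,(165,150)))
def res(q,cs):
    o=[]
    for c in cs:
        l,of=S[c]; px=np.array([a for a,_ in l])/4+of
        o.append((proj(D[c],F(q,np.array([b for _,b in l])/1e3))-px).ravel())
    return np.concatenate(o)
q0=None
g=ray(D['side'],[(235+200/4,165+240/4),(235+450/4,165+130/4),(235+350/4,165+510/4)],.02)
d=g[1]-g[2]; q0=[g[0][0],g[0][1],np.arctan2(d[1],d[0])]
for cs in (['side'],['scene'],['side','scene']):
    f=least_squares(res,q0,args=(cs,),x_scale=[.01,.01,.1]); print(cs,f.x,np.round(res(f.x,cs),1))
q=f.x; np.save('frame.npy',q)
def inv(q,w): w=np.array(w); c,s=np.cos(q[2]),np.sin(q[2]); d=w[:,:2]-q[:2]; return np.c_[d@np.array([[c,-s],[s,c]]),w[:,2]]
if __name__=='__main__':
    print('pencil',inv(q,ray(D['side'],[(235+235/4,165+233/4),(235+403/4,165+268/4)],.012)))
    print('pencil sc',inv(q,ray(D['scene'],[(165+449/4,150+184/4),(165+432/4,150+243/4)],.012)))
    print('socket/knobs',inv(q,ray(D['side'],[(235+155/4,165+266/4)],.042)),inv(q,ray(D['side'],np.array([(228,82),(194,160),(122,337)])/4+[235,165],.061)),inv(q,ray(D['scene'],np.array([(307,237),(399,250),(585,282)])/4+[165,150],.061)))
    k=np.array([(393,186),(432,191),(429,228),(384,212)]);print('tray',ray(D['scene'],k,.035))
    print('mugs', ray(D['scene'],[(183,225),(397,258)],0), 'mugside',ray(D['side'],[(291,157)],0),ray(D['side'],[(196,362)],0))
    print('tape bottom pts hookside,front,rear', ray(D['scene'],np.array([(100,115),(176,102),(128,40)])/4+[165,150],.0))
    print('tape top', ray(D['scene'],np.array([(85,55),(167,37)])/4+[165,150],.062))
    print('tools L/R top',ray(D['scene'],[(145,262),(395,310)],0.0))
E
python3 fit.py
```

```text
['side'] [ 0.55208863 -0.053892   -1.53798488] [-1.4  0.9  0.1  0.8 -0.  -1.   0.5 -0.4  0.5 -0.6  0.6 -0.8 -0.1  0.3]
['scene'] [ 0.55639735 -0.05260628 -1.53331212] [-0.2 -1.  -0.1  0.6  0.2 -0.7  0.4 -0.1 -0.8 -0.8  0.1  1.   0.4  0.6]
['side', 'scene'] [ 0.55301415 -0.05351409 -1.53620717] [-1.8  1.  -0.2  0.9 -0.5 -0.9 -0.  -0.4  0.2 -0.5  0.2 -0.8 -0.5  0.4
 -0.1 -1.9 -0.4 -0.1  0.  -1.4  0.3 -0.6 -0.7 -1.5  0.1  0.1  0.1 -0.1]
pencil [[ 0.01667187  0.05346467  0.012     ]
 [ 0.01655925 -0.05435917  0.012     ]]
pencil sc [[ 0.01562367 -0.05029909  0.012     ]
 [ 0.01247512  0.02620878  0.012     ]]
socket/knobs [[-0.05101209  0.08714828  0.042     ]] [[ 0.10023747  0.08088636  0.061     ]
 [ 0.02459114  0.08345334  0.061     ]
 [-0.12558999  0.08576222  0.061     ]] [[ 0.09805868  0.09491761  0.061     ]
 [ 0.02364123  0.09258092  0.061     ]
 [-0.12507687  0.09425931  0.061     ]]
tray [[0.37036832 0.30698585 0.035     ]
 [0.36188931 0.4371261  0.035     ]
 [0.55000691 0.43207077 0.035     ]
 [0.51303902 0.28971114 0.035     ]]
mugs [[ 0.71037856 -0.32971591  0.        ]
 [ 0.67054584  0.34870892  0.        ]] mugside [[ 0.69190056 -0.33522019  0.        ]] [[0.69020189 0.34993688 0.        ]]
tape bottom pts hookside,front,rear [[ 0.48228425 -0.40116542  0.        ]
 [ 0.44604051 -0.34263051  0.        ]
 [ 0.36964564 -0.42001461  0.        ]]
tape top [[ 0.47768474 -0.40978706  0.062     ]
 [ 0.43294899 -0.35057831  0.062     ]]
tools L/R top [[ 0.88580517 -0.37413261  0.        ]
 [ 0.8640326   0.35714836  0.        ]]
```

```bash
cat >> h.py <<'E'
from scipy.spatial.transform import Rotation as Ro
def go(*targets):
    "world targets (x,y,z,yaw deg) -> dp mm, roll rad from the present pose"
    s=r.get_state(); R=Ro.from_euler('xyz',s['eef_rot'],degrees=True).as_matrix(); yaw=s['eef_rot'][2]
    print('t',round(s['time_s'],2),'tcp',np.round(s['tcp_pos']*1e3,1),'rpy',np.round(s['eef_rot'],1),'F',np.round(s['contact_force'],1),'w',round(s['gripper_width']*1e3,1),'j6',round(s['joints'][5]))
    for x,y,z,a in targets:
        dp=R.T@(np.array([x,y,z])-s['tcp_pos'])*1e3
        d=(a-yaw+180)%360-180
        print('dp',np.round(dp,1),'roll',round(-np.radians(d),4),'n>=',round(max(np.linalg.norm(dp)/62.5,abs(d)/10.7),1))
E
python3 - <<'E'
from h import *
go((.173,-.652,.30,-165),(.35,-.40,.30,-182),(.52,-.1,.30,-182))
E
```

```text
t 0.1 tcp [ 173.3 -652.   239.7] rpy [ 179.9   -0.  -165.1] F [ 0.3 -0.   0.1] w 87.6 j6 -17
dp [  0.3   0.1 -60.3] roll -0.0021 n>= 1.0
dp [-235.5  198.2  -60. ] roll 0.2946 n>= 5.0
dp [-476.8  444.5  -59.7] roll 0.2946 n>= 10.5
```

Call:
send_rows(
  steps=[
    {"dp": [0,0,-60],"roll": 0,"jaw": 100},
    {"dp": [-60,50,-60],"roll": 0.1,"jaw": 100},
    {"dp": [-105,87,-60],"roll": 0.2,"jaw": 100},
    {"dp": [-150,125,-60],"roll": 0.29,"jaw": 100},
    {"dp": [-193,160,-60],"roll": 0.29,"jaw": 100},
  ],
)

```text
time_s: 0.72
tcp_pos: [0.319, -0.4469, 0.3003]
eef_rot: [180.0, -0.0, 178.2]
contact_force: [2.0, 0.4, 0.3]
gripper_width: 0.0875
gripper_force: 0.0
```

Call:
send_rows(
  steps=[
    {"dp": [-48,25,0],"roll": 0,"jaw": 100},
    {"dp": [-48,25,0],"roll": 0,"jaw": 100},
  ],
)

```text
time_s: 0.98
tcp_pos: [0.3697, -0.4232, 0.3003]
eef_rot: [180.0, 0.0, 178.5]
contact_force: [0.8, -0.6, -0.2]
gripper_width: 0.0877
gripper_force: 0.0
```

```bash
python3 - <<'E'
from h import *
import pickle
go((.52,-.1,.30,-182))
c=cap('wrist','w1');pickle.dump(c,open('w1.pkl','wb'));print(-c['R'].T@c['t'],c['R'][2], proj(c,[[.44,-.385,.06]]))
E
```

```text
t 0.97 tcp [ 369.7 -423.2  300.3] rpy [180.    0.  178.5] F [ 0.8 -0.6 -0.2] w 87.7 j6 -63
dp [-141.9  327.     0.4] roll 0.0088 n>= 5.7
[ 0.29363724 -0.42048816  0.44450476] [ 0.2780035  -0.0073314  -0.96055208] [[307.21132133 234.58966323]]
```

View pics/w1.png

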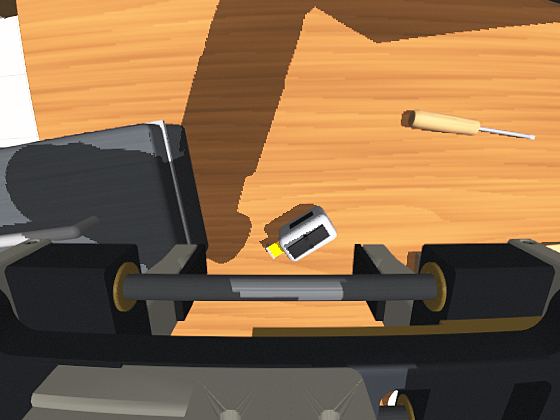

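Call:
send_rows(
  steps=[
    {"dp": [-40,45,0],"roll": 0,"jaw": 100},
    {"dp": [-80,90,0],"roll": 0,"jaw": 100},
    {"dp": [-120,135,0],"roll": 0,"jaw": 100},
    {"dp": [-155,180,0],"roll": 0,"jaw": 100},
    {"dp": [-185,225,0],"roll": 0,"jaw": 100},
  ],
)

```text
time_s: 1.65
tcp_pos: [0.5593, -0.2053, 0.3002]
eef_rot: [-180.0, -0.0, 178.2]
contact_force: [0.7, -0.3, -0.4]
gripper_width: 0.0876
gripper_force: 0.0
```

Call:
send_rows(
  steps=[
    {"dp": [0,55,0],"roll": 0,"jaw": 100},
    {"dp": [0,105,0],"roll": 0,"jaw": 100},
    {"dp": [0,105,0],"roll": 0,"jaw": 100},
  ],
)

```text
time_s: 2.02
tcp_pos: [0.5618, -0.0991, 0.3004]
eef_rot: [180.0, -0.0, 178.4]
contact_force: [-0.4, 0.3, -0.2]
gripper_width: 0.0879
gripper_force: 0.0
```

```bash
python3 - <<'E'
from h import *
import pickle
from fit import F
go((.57,-.07,.30,-182))
c=cap('wrist','w2');pickle.dump(c,open('w2.pkl','wb'));q=np.load('frame.npy')
print(proj(c,F(q,[[x,.0875,z] for x in (.099,.024,-.051,-.126) for z in (.042,.076)])))
print(proj(c,F(q,[[.0165,-.055,.012],[.0165,.055,.012],[.142,.0,.032]])))
E
```

```text
['side'] [ 0.55208863 -0.053892   -1.53798488] [-1.4  0.9  0.1  0.8 -0.  -1.   0.5 -0.4  0.5 -0.6  0.6 -0.8 -0.1  0.3]
['scene'] [ 0.55639735 -0.05260628 -1.53331212] [-0.2 -1.  -0.1  0.6  0.2 -0.7  0.4 -0.1 -0.8 -0.8  0.1  1.   0.4  0.6]
['side', 'scene'] [ 0.55301415 -0.05351409 -1.53620717] [-1.8  1.  -0.2  0.9 -0.5 -0.9 -0.  -0.4  0.2 -0.5  0.2 -0.8 -0.5  0.4
 -0.1 -1.9 -0.4 -0.1  0.  -1.4  0.3 -0.6 -0.7 -1.5  0.1  0.1  0.1 -0.1]
t 2.02 tcp [561.8 -99.1 300.4] rpy [180.   -0.  178.4] F [-0.4  0.3 -0.2] w 87.9 j6 -101
dp [-7.4 29.3  0.4] roll 0.0072 n>= 0.5
[[246.65989244 239.32911926]
 [244.00092014 248.45666046]
 [297.04139876 236.36340382]
 [298.48809776 245.28893617]
 [347.53585019 233.29033159]
 [353.09188443 241.95545375]
 [397.54429223 230.14351642]
 [407.05144007 238.49768211]]
[[296.38493022 136.64922603]
 [299.77957858 209.50129696]
 [212.10909427 181.94944262]]
```

View pics/w2.png

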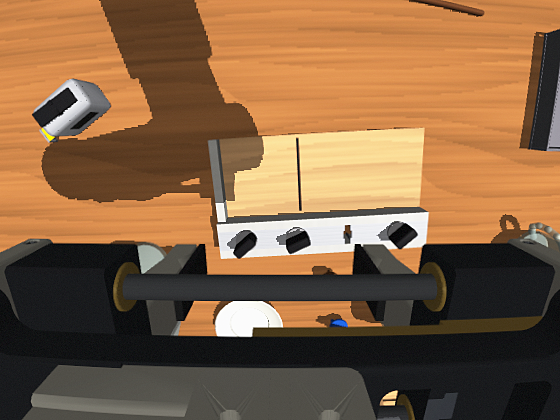

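```bash
sed -i '/^for cs in/,/^q=f.x/{/^for cs/s/.*/for cs in (["side","scene"],):/;s/; print(cs.*$//}' fit.py; python3 - <<'E'
from h import *
import pickle
from fit import F
c=pickle.load(open('w2.pkl','rb'));q=np.load('frame.npy');im=c['image'].max(2)
for i,x in ((3,.099),(2,.024),(0,-.126)):
    u,v=proj(c,F(q,[[x,.0875,.068]]))[0]
    u,v=int(u),int(v)
    m=np.zeros_like(im);m[v-20:v+20,u-20:u+20]=im[v-20:v+20,u-20:u+20]<45
    n,l,st,ce=cv2.connectedComponentsWithStats(m);k=1+np.argmax(st[1:,4])
    ys,xs=np.where(l==k);w=ray(c,np.c_[xs,ys],.065)[:,:2]
    (cx,cy),(a,b),th=cv2.minAreaRect((w*1e3).astype(np.float32))
    e,V=np.linalg.eigh(np.cov(w.T));d=V[:,1]
    print(i,len(w),'ctr',w.mean(0),F(q,[[x,.0875,.042]]),'PCA dir',np.degrees(np.arctan2(d[1],d[0])),np.sqrt(e*12),'rect',a,b,th)
cv2.imwrite('pics/w2c.png',cv2.resize(c['image'][200:270,205:435],None,fx=3.4,fy=3.4,interpolation=2))
E
```

```text
3 311 ctr [ 0.64307955 -0.14953016] [[ 0.64388545 -0.14942892  0.042     ]] PCA dir 137.0702834590986 [0.01684954 0.03866716] rect 18.472347259521484 40.100379943847656 39.70669937133789
2 337 ctr [ 0.6409049  -0.07558047] [[ 0.64129178 -0.07447379  0.042     ]] PCA dir 121.56126460816773 [0.02142028 0.03333067] rect 22.147689819335938 34.416194915771484 25.086254119873047
0 366 ctr [0.63567198 0.07282771] [[0.63610444 0.07543649 0.042     ]] PCA dir 126.05793771223195 [0.02709684 0.03256253] rect 27.017873764038086 33.228851318359375 42.13132858276367
```

View pics/w2c.png

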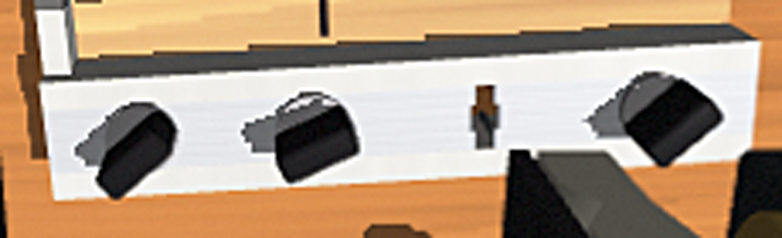

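```bash
python3 - <<'E'
from h import *
import pickle
from fit import F
c=pickle.load(open('w2.pkl','rb'));q=np.load('frame.npy');im=c['image'].max(2)
box=np.array([[a*.007,b*.017,z] for a in(-1,1) for b in(-1,1) for z in(.046,.076)])
for i,x in ((3,.099),(2,.024),(0,-.126)):
    P=F(q,[[x,.0875,.068]]);u,v=proj(c,P)[0].astype(int)
    s=4;crop=cv2.resize(im[v-22:v+22,u-22:u+22],None,fx=s,fy=s)
    m=(crop<60).astype(np.uint8)
    best=[]
    for cw in np.arange(.6,1.45,.03):
      for dx in (-2,0,2):
       for dy in (-2,0,2):
        k=np.array([P[0,0]+dx/1e3,P[0,1]+dy/1e3,q[2]-cw])
        p=(proj(c,F(k,box))-[u-22,v-22])*s
        t=np.zeros_like(m);cv2.fillConvexPoly(t,cv2.convexHull(p.astype(np.int32)),1)
        best.append(((t&m).sum()/(t|m).sum(),round(cw,2),dx,dy))
    print(i,sorted(best)[::-1][:4])
E
```

```text
3 [(np.float64(0.8054027822711096), np.float64(0.75), 0, 0), (np.float64(0.8052857825187072), np.float64(0.81), 2, 0), (np.float64(0.8033635187580854), np.float64(0.75), 2, 0), (np.float64(0.8022922636103151), np.float64(0.81), 0, 0)]
2 [(np.float64(0.7855400946779515), np.float64(1.23), 0, 0), (np.float64(0.784414840280762), np.float64(1.23), 2, 0), (np.float64(0.7829568201315413), np.float64(1.2), 0, 0), (np.float64(0.7825340014316392), np.float64(1.29), 2, 0)]
0 [(np.float64(0.7227155220860965), np.float64(0.87), 2, 0), (np.float64(0.7206263377267095), np.float64(0.81), 2, -2), (np.float64(0.7198835647111509), np.float64(0.75), 2, 0), (np.float64(0.7193729003359463), np.float64(0.69), 2, 0)]
```

```bash
python3 - <<'E'
from h import *
go((.644,-.1494,.13,-47.8),(.644,-.1494,.065,-47.8))
E
```

```text
t 2.08 tcp [ 561.7 -100.4  300.4] rpy [-180.    -0.   178.4] F [ 0.2 -0.4 -0.3] w 87.8 j6 -101
dp [-83.7 -46.6 170.4] roll -2.3359 n>= 12.5
dp [-83.7 -46.6 235.4] roll -2.3359 n>= 12.5
```

Call:
send_rows(
  steps=[
    {"dp": [-40,-22,0],"roll": -2.335,"jaw": 40},
    {"dp": [-84,-46.5,40],"roll": -2.335,"jaw": 40},
    {"dp": [-84,-46.5,80],"roll": -2.335,"jaw": 40},
    {"dp": [-84,-46.5,120],"roll": -2.335,"jaw": 40},
    {"dp": [-84,-46.5,170],"roll": -2.335,"jaw": 40},
  ],
)

```text
time_s: 2.7
tcp_pos: [0.6445, -0.1525, 0.1296]
eef_rot: [-179.9, 0.0, -127.8]
contact_force: [0.2, -0.3, -0.0]
gripper_width: 0.0432
gripper_force: 0.0
```

```bash
python3 - <<'E'
from h import *
go((.644,-.1494,.13,-47.8),(.644,-.1494,.065,-47.8))
E
```

```text
t 2.7 tcp [ 644.5 -152.5  129.6] rpy [-179.9    0.  -127.8] F [ 0.2 -0.3 -0. ] w 43.2 j6 -41
dp [-2.1  2.3 -0.5] roll -1.3962 n>= 7.5
dp [-2.1  2.3 64.5] roll -1.3962 n>= 7.5
```

Call:
send_rows(
  steps=[
    {"dp": [0,0,0],"roll": -1.39,"jaw": 38},
    {"dp": [0,0,0],"roll": -1.39,"jaw": 38},
    {"dp": [0,0,0],"roll": -1.39,"jaw": 38},
    {"dp": [0,0,0],"roll": -1.39,"jaw": 38},
    {"dp": [0,0,0],"roll": -1.39,"jaw": 38},
  ],
)

```text
time_s: 3.32
tcp_pos: [0.6439, -0.1522, 0.1302]
eef_rot: [180.0, 0.0, -74.1]
contact_force: [0.5, 0.7, 0.5]
gripper_width: 0.0333
gripper_force: 0.0
```

Call:
send_rows(
  steps=[
    {"dp": [0,0,0],"roll": -0.45,"jaw": 38},
    {"dp": [0,0,0],"roll": -0.45,"jaw": 38},
    {"dp": [0,0,0],"roll": -0.45,"jaw": 38},
    {"dp": [0,0,0],"roll": -0.45,"jaw": 38},
  ],
)

```text
time_s: 3.82
tcp_pos: [0.644, -0.1518, 0.1302]
eef_rot: [180.0, 0.0, -48.7]
contact_force: [0.0, 0.7, 0.2]
gripper_width: 0.0331
gripper_force: 0.0
```

```bash
python3 - <<'E'
from h import *
go((.644,-.1494,.13,-47.8),(.644,-.1494,.065,-47.8))
c=cap('wrist','w3')
E
```

```text
t 3.83 tcp [ 644.  -151.8  130.2] rpy [180.    0.  -48.7] F [0.  0.7 0.2] w 33.1 j6 38
dp [-1.8 -1.6  0.2] roll -0.0153 n>= 0.1
dp [-1.8 -1.6 65.2] roll -0.0153 n>= 1.0
```

View pics/w3.png

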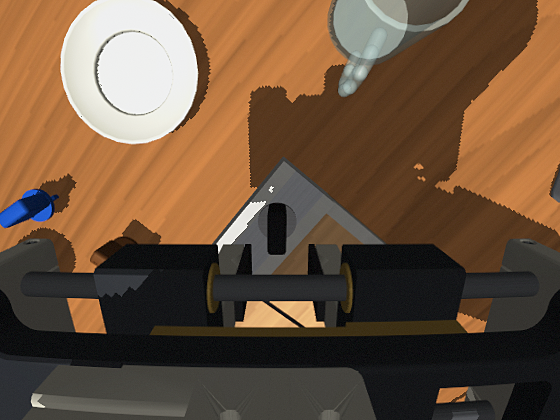

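Call:
send_rows(
  steps=[
    {"dp": [-1.8,-1.6,35],"roll": -0.015,"jaw": 38},
    {"dp": [-1.8,-1.6,65],"roll": -0.015,"jaw": 38},
    {"dp": [-1.8,-1.6,65],"roll": -0.015,"jaw": 0},
    {"dp": [-1.8,-1.6,65],"roll": -0.015,"jaw": 0},
    {"dp": [-1.8,-1.6,65],"roll": -0.015,"jaw": 0},
  ],
  newtons=25,
)

```text
time_s: 4.5
tcp_pos: [0.6455, -0.1478, 0.0671]
eef_rot: [-179.9, -0.1, -47.7]
contact_force: [0.6, -1.4, -0.8]
gripper_width: 0.0137
gripper_force: 25.0
```

Call:
send_rows(
  steps=[
    {"dp": [0,0,0],"roll": 0,"jaw": 0},
    {"dp": [0,0,0],"roll": -0.15,"jaw": 0},
    {"dp": [0,0,0],"roll": -0.32,"jaw": 0},
    {"dp": [0,0,0],"roll": -0.49,"jaw": 0},
    {"dp": [0,0,0],"roll": -0.66,"jaw": 0},
  ],
)

```text
time_s: 5.12
tcp_pos: [0.6461, -0.1487, 0.0671]
eef_rot: [179.9, -0.2, -9.5]
contact_force: [3.0, -8.1, 0.2]
gripper_width: 0.0137
gripper_force: 25.0
```

```bash
python3 - <<'E'
from h import *
go((.644,-.1494,.065,2)); s=r.get_state();print(s['moment'],s['gripper_force'])
E
```

```text
t 5.12 tcp [ 646.1 -148.7   67.1] rpy [179.9  -0.2  -9.5] F [ 3.  -8.1  0.2] w 13.7 j6 76
dp [-1.9  1.1  2.1] roll -0.2008 n>= 1.1
[-2.98363997 -0.87622646 -0.07300952] 25.004238188266754
```

Call:
send_rows(
  steps=[
    {"dp": [-1,1,0],"roll": -0.12,"jaw": 0},
    {"dp": [-1,1,0],"roll": -0.24,"jaw": 0},
    {"dp": [-1,1,0],"roll": -0.24,"jaw": 0},
    {"dp": [-1,1,0],"roll": -0.24,"jaw": 0},
  ],
)

```text
time_s: 5.62
tcp_pos: [0.6448, -0.1492, 0.0671]
eef_rot: [179.9, -0.2, 3.8]
contact_force: [1.4, -4.8, 3.3]
gripper_width: 0.0139
gripper_force: 24.6
```

```bash
python3 - <<'E'
from h import *
go((.644,-.1494,.065,2)); s=r.get_state();print(s['moment'],s['gripper_force'])
E
```

```text
t 5.62 tcp [ 644.8 -149.2   67.1] rpy [179.9  -0.2   3.8] F [ 1.4 -4.8  3.3] w 13.9 j6 90
dp [-0.8  0.2  2.1] roll 0.0307 n>= 0.2
[-2.21163573 -0.57686455 -0.05601962] 24.562522172927856
```

Call:
send_rows(
  steps=[
    {"dp": [0,0,-8],"roll": 0,"jaw": 0},
    {"dp": [0,0,-16],"roll": 0,"jaw": 0},
    {"dp": [0,0,-24],"roll": 0,"jaw": 0},
    {"dp": [0,0,-24],"roll": 0,"jaw": 0},
  ],
)

```text
time_s: 6.12
tcp_pos: [0.644, -0.148, 0.0906]
eef_rot: [-180.0, -0.1, 3.9]
contact_force: [0.2, -0.6, -0.6]
gripper_width: 0.0138
gripper_force: 24.8
```

```bash
python3 - <<'E'
from h import *
import pickle
D=pickle.load(open('c0.pkl','rb'))
print(ray(D['side'],[(287,357),(368,378)],.035))
go((.644,-.149,.17,2),(.45,.36,.17,2),(.44,.36,.17,2)); go((.45,.33,.17,2))
E
```

```text
[[0.51484208 0.30211535 0.035     ]
 [0.35642199 0.29683799 0.035     ]]
t 6.12 tcp [ 644.  -148.    90.6] rpy [-1.8e+02 -1.0e-01  3.9e+00] F [ 0.2 -0.6 -0.6] w 13.8 j6 90
dp [  0.1   1.  -79.4] roll 0.0328 n>= 1.3
dp [-159.  -520.   -79.6] roll 0.0328 n>= 8.8
dp [-169.  -520.7  -79.7] roll 0.0328 n>= 8.9
t 6.12 tcp [ 644.  -148.    90.6] rpy [-1.8e+02 -1.0e-01  3.9e+00] F [ 0.2 -0.6 -0.6] w 13.8 j6 90
dp [-161.  -490.   -79.6] roll 0.0328 n>= 8.4
```

Call:
send_rows(
  steps=[
    {"dp": [0,0,-40],"roll": 0,"jaw": 0},
    {"dp": [0,0,-80],"roll": 0,"jaw": 0},
  ],
)

```text
time_s: 6.38
tcp_pos: [0.6429, -0.148, 0.1698]
eef_rot: [-180.0, 0.1, 3.9]
contact_force: [-0.2, -0.2, -0.1]
gripper_width: 0.014
gripper_force: 24.8
```

Call:
send_rows(
  steps=[
    {"dp": [-18,-57,0],"roll": 0,"jaw": 0},
    {"dp": [-36,-114,0],"roll": 0,"jaw": 0},
    {"dp": [-54,-171,0],"roll": 0,"jaw": 0},
    {"dp": [-72,-228,0],"roll": 0,"jaw": 0},
    {"dp": [-90,-280,0],"roll": 0,"jaw": 0},
  ],
)

```text
time_s: 7.0
tcp_pos: [0.5334, 0.1269, 0.1696]
eef_rot: [-180.0, -0.0, 3.9]
contact_force: [0.7, -0.5, 0.1]
gripper_width: 0.0137
gripper_force: 24.8
```

Call:
send_rows(
  steps=[
    {"dp": [-18,-57,0],"roll": 0,"jaw": 0},
    {"dp": [-36,-114,0],"roll": 0,"jaw": 0},
    {"dp": [-54,-171,0],"roll": 0,"jaw": 0},
    {"dp": [-79,-248,0],"roll": 0,"jaw": 0},
    {"dp": [-79,-248,0],"roll": 0,"jaw": 0},
  ],
)

```text
time_s: 7.62
tcp_pos: [0.4372, 0.37, 0.1694]
eef_rot: [-180.0, -0.0, 4.1]
contact_force: [1.0, -0.8, -0.7]
gripper_width: 0.0142
gripper_force: 24.8
```

```bash
python3 - <<'E'
from h import *
import pickle
go((.44,.368,.07,2))
c=cap('wrist','w4');pickle.dump(c,open('w4.pkl','wb'));print(proj(c,[(.44+a,.368+b,.035) for a,b in ((-.085,-.07),(.085,-.07),(.085,.07),(-.085,.07))]))
E
```

```text
t 7.62 tcp [437.2 370.  169.4] rpy [-180.    -0.     4.1] F [ 1.  -0.8 -0.7] w 14.2 j6 34
dp [ 2.6  2.3 99.4] roll 0.0362 n>= 1.6
[[341.25833399 282.97835831]
 [364.65870104 119.04729575]
 [213.06429437 107.74776424]
 [211.70630234 274.82922473]]
```

View pics/w4.png

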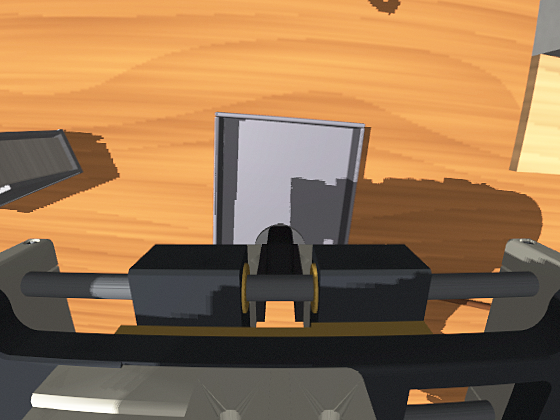

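Call:
send_rows(
  steps=[
    {"dp": [-45,-1,50],"roll": 0,"jaw": 0},
    {"dp": [-45,-1,95],"roll": 0,"jaw": 0},
    {"dp": [-45,-1,113],"roll": 0,"jaw": 0},
    {"dp": [-45,-1,113],"roll": 0,"jaw": 0},
    {"dp": [-45,-1,113],"roll": 0,"jaw": 45},
  ],
)

```text
time_s: 8.3
tcp_pos: [0.3945, 0.3651, 0.0575]
eef_rot: [-179.9, -0.0, 3.9]
contact_force: [-0.5, 0.4, 0.7]
gripper_width: 0.019
gripper_force: 0.0
```

Call:
send_rows(
  steps=[
    {"dp": [0,0,0],"roll": 0,"jaw": 45},
    {"dp": [0,0,0],"roll": 0,"jaw": 45},
    {"dp": [0,0,-50],"roll": 0,"jaw": 45},
    {"dp": [0,0,-100],"roll": 0,"jaw": 45},
    {"dp": [50,50,-110],"roll": 0,"jaw": 45},
  ],
)

```text
time_s: 8.93
tcp_pos: [0.4412, 0.3278, 0.1702]
eef_rot: [-179.6, -0.3, 4.3]
contact_force: [1.6, 1.1, -0.6]
gripper_width: 0.0396
gripper_force: 0.0
```

```bash
python3 - <<'E'
from h import *
go((.6413,-.075,.14,-65.6),(.6413,-.075,.065,-65.6),(.6361,.0754,.14,-49))
c=cap('side');cv2.imwrite('pics/s5.png',cv2.resize(c['image'][150:420,180:420],None,fx=2.2,fy=2.2))
E
```

```text
t 8.93 tcp [441.2 327.8 170.2] rpy [-179.6   -0.3    4.3] F [ 1.6  1.1 -0.6] w 39.6 j6 37
dp [169.5 416.7  28.6] roll 1.2192 n>= 7.2
dp [169.1 417.2 103.6] roll 1.2192 n>= 7.4
dp [175.5 266.4  29.5] roll 0.9295 n>= 5.1
```

View pics/s5.png

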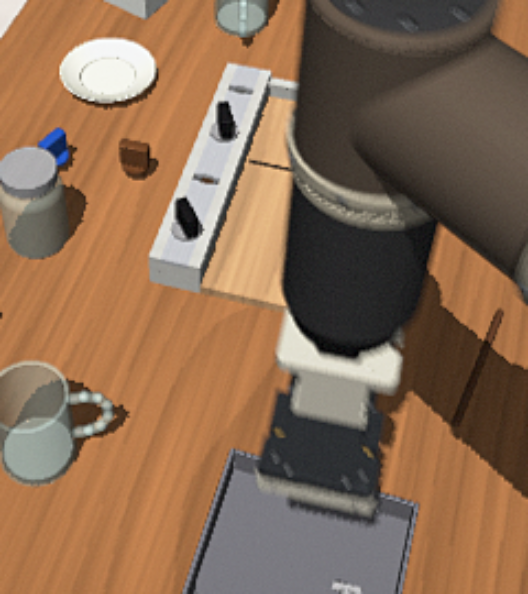

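```bash
python3 - <<'E'
from h import *
import pickle
D=pickle.load(open('c0.pkl','rb'))
print(ray(D['scene'],[(308,272)],0),ray(D['side'],[(196,255)],0), ray(D['scene'],[(310,247)],.1),ray(D['side'],[(193,227)],.1))
E
```

```text
[[0.79632024 0.10075037 0.        ]] [[0.80416522 0.0945086  0.        ]] [[0.79040028 0.09983405 0.1       ]] [[0.80020777 0.09459255 0.1       ]]
```

Call:
send_rows(
  steps=[
    {"dp": [35,53,0],"roll": 0.186,"jaw": 38},
    {"dp": [70,106,0],"roll": 0.372,"jaw": 38},
    {"dp": [105,160,0],"roll": 0.558,"jaw": 38},
    {"dp": [140,213,10],"roll": 0.744,"jaw": 38},
    {"dp": [175.5,266.4,29],"roll": 0.92,"jaw": 38},
  ],
)

```text
time_s: 9.6
tcp_pos: [0.6296, 0.0763, 0.14]
eef_rot: [-179.9, -0.1, -49.1]
contact_force: [0.8, 1.0, 1.0]
gripper_width: 0.0336
gripper_force: 0.0
```

Call:
send_rows(
  steps=[
    {"dp": [0,0,0],"roll": 0,"jaw": 38},
  ],
)

```text
time_s: 9.72
tcp_pos: [0.6286, 0.074, 0.1371]
eef_rot: [179.8, 0.0, -49.2]
contact_force: [-0.6, -0.3, -0.1]
gripper_width: 0.0332
gripper_force: 0.0
```

```bash
python3 - <<'E'
from h import *
go((.6365,.0754,.067,-48.4))
c=cap('wrist');im=c['image']
u,v=proj(c,[.6361,.0754,.076])[0];print(u,v)
cv2.imwrite('pics/w6.png',cv2.resize(im[150:300,180:380],None,fx=3,fy=3))
E
```

```text
t 9.72 tcp [628.6  74.  137.1] rpy [179.8   0.  -49.2] F [-0.6 -0.3 -0.1] w 33.2 j6 16
dp [ 4.1 -7.  70.1] roll -0.0145 n>= 1.1
270.05268082701815 224.9007209523478
```

View pics/w6.png

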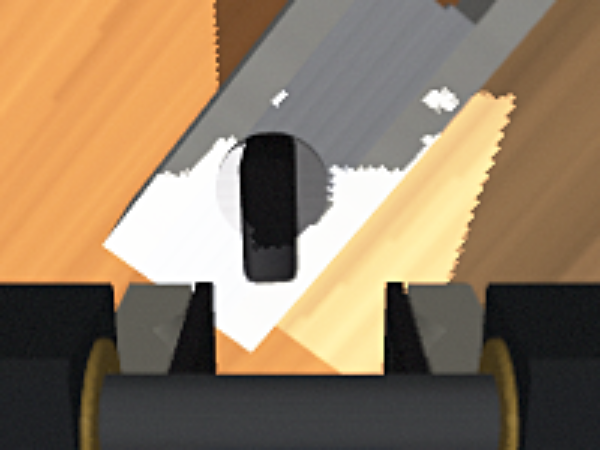

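Call:
send_rows(
  steps=[
    {"dp": [4,-7,20],"roll": -0.015,"jaw": 38},
    {"dp": [4,-7,50],"roll": -0.015,"jaw": 38},
    {"dp": [4,-7,70],"roll": -0.015,"jaw": 38},
    {"dp": [4,-7,70],"roll": -0.015,"jaw": 0},
    {"dp": [4,-7,70],"roll": -0.015,"jaw": 0},
  ],
)

```text
time_s: 10.4
tcp_pos: [0.6362, 0.0806, 0.0698]
eef_rot: [-180.0, -0.0, -47.8]
contact_force: [-0.8, 0.2, 1.2]
gripper_width: 0.0185
gripper_force: 0.0
```

Call:
send_rows(
  steps=[
    {"dp": [0,0,0],"roll": 0,"jaw": 0},
    {"dp": [0,0,0],"roll": 0,"jaw": 0},
    {"dp": [0,0,0],"roll": -0.16,"jaw": 0},
    {"dp": [0,0,0],"roll": -0.34,"jaw": 0},
    {"dp": [0,0,0],"roll": -0.52,"jaw": 0},
  ],
)

```text
time_s: 11.02
tcp_pos: [0.6358, 0.0776, 0.0701]
eef_rot: [179.9, -0.0, -17.8]
contact_force: [-1.3, -11.8, 6.8]
gripper_width: 0.0136
gripper_force: 25.0
```

Call:
send_rows(
  steps=[
    {"dp": [0,0,0],"roll": -0.16,"jaw": 0},
    {"dp": [0,0,0],"roll": -0.32,"jaw": 0},
    {"dp": [0,0,0],"roll": -0.42,"jaw": 0},
    {"dp": [0,0,0],"roll": -0.42,"jaw": 0},
  ],
)

```text
time_s: 11.52
tcp_pos: [0.6353, 0.0756, 0.0703]
eef_rot: [179.8, 0.1, 6.0]
contact_force: [-0.5, -15.8, 7.2]
gripper_width: 0.0138
gripper_force: 25.1
```

```bash
python3 - <<'E'
from h import *
go((.6361,.0754,.067,2))
E
```

```text
t 11.53 tcp [635.3  75.6  70.3] rpy [1.798e+02 1.000e-01 6.000e+00] F [ -0.5 -15.8   7.2] w 13.8 j6 71
dp [0.7 0.3 3.3] roll 0.069 n>= 0.4
```

Call:
send_rows(
  steps=[
    {"dp": [0,4,0],"roll": 0,"jaw": 0},
    {"dp": [0,4,-8],"roll": 0,"jaw": 0},
    {"dp": [0,4,-16],"roll": 0,"jaw": 0},
    {"dp": [0,4,-30],"roll": 0,"jaw": 0},
    {"dp": [0,4,-30],"roll": 0,"jaw": 0},
  ],
)

```text
time_s: 12.15
tcp_pos: [0.6378, 0.0764, 0.1012]
eef_rot: [-179.9, -0.2, 6.0]
contact_force: [-0.1, 0.0, -0.3]
gripper_width: 0.0139
gripper_force: 25.0
```

```bash
python3 - <<'E'
from h import *
go((.635,.075,.16,2),(.45,.366,.16,2))
E
```

```text
t 12.15 tcp [637.8  76.4 101.2] rpy [-179.9   -0.2    6. ] F [-0.1  0.  -0.3] w 13.9 j6 72
dp [ -2.7   1.1 -58.8] roll 0.0691 n>= 0.9
dp [-156.5 -307.6  -59.1] roll 0.0691 n>= 5.6
```

Call:
send_rows(
  steps=[
    {"dp": [0,0,-59],"roll": 0.07,"jaw": 0},
    {"dp": [-27,-54,-59],"roll": 0.07,"jaw": 0},
    {"dp": [-54,-107,-59],"roll": 0.07,"jaw": 0},
    {"dp": [-81,-160,-59],"roll": 0.07,"jaw": 0},
    {"dp": [-108,-213,-59],"roll": 0.07,"jaw": 0},
  ],
)

```text
time_s: 12.78
tcp_pos: [0.5059, 0.2781, 0.1584]
eef_rot: [-180.0, -0.0, 1.9]
contact_force: [0.8, 0.6, -0.5]
gripper_width: 0.0138
gripper_force: 25.0
```

Call:
send_rows(
  steps=[
    {"dp": [-24,-47,0],"roll": 0,"jaw": 0},
    {"dp": [-41,-99,0],"roll": 0,"jaw": 0},
    {"dp": [-41,-99,0],"roll": 0,"jaw": 0},
    {"dp": [-41,-99,50],"roll": 0,"jaw": 0},
    {"dp": [-41,-99,85],"roll": 0,"jaw": 0},
  ],
)

```text
time_s: 13.4
tcp_pos: [0.4623, 0.3734, 0.0716]
eef_rot: [-180.0, 0.0, 1.9]
contact_force: [0.1, -0.5, -0.8]
gripper_width: 0.0139
gripper_force: 25.0
```

```bash
python3 - <<'E'
from h import *
go((.447,.366,.06,2))
E
```

```text
t 13.4 tcp [462.3 373.4  71.6] rpy [-180.     0.     1.9] F [ 0.1 -0.5 -0.8] w 13.9 j6 34
dp [-15.5   6.9  11.7] roll -0.0019 n>= 0.3
```

Call:
send_rows(
  steps=[
    {"dp": [-15,7,11],"roll": 0,"jaw": 0},
    {"dp": [-15,7,11],"roll": 0,"jaw": 45},
    {"dp": [-15,7,11],"roll": 0,"jaw": 45},
    {"dp": [-15,7,11],"roll": 0,"jaw": 45},
    {"dp": [-15,7,-40],"roll": 0,"jaw": 45},
  ],
)

```text
time_s: 14.02
tcp_pos: [0.4467, 0.3647, 0.1108]
eef_rot: [179.7, 0.2, 1.9]
contact_force: [0.9, 0.7, -0.6]
gripper_width: 0.0394
gripper_force: 0.0
```

Call:
send_rows(
  steps=[
    {"dp": [0,0,-50],"roll": 0,"jaw": 40},
    {"dp": [24,56,-50],"roll": 0.17,"jaw": 40},
    {"dp": [48,112,-50],"roll": 0.34,"jaw": 40},
    {"dp": [72,168,-50],"roll": 0.51,"jaw": 40},
    {"dp": [96,224,-50],"roll": 0.68,"jaw": 40},
  ],
)

```text
time_s: 14.65
tcp_pos: [0.5524, 0.1442, 0.1641]
eef_rot: [-179.9, -0.0, -37.4]
contact_force: [0.5, 0.2, -0.7]
gripper_width: 0.0351
gripper_force: 0.0
```

```bash
python3 - <<'E'
from h import *
go((.6413,-.075,.14,-65.6))
E
```

```text
t 14.65 tcp [552.4 144.2 164.1] rpy [-179.9   -0.   -37.4] F [ 0.5  0.2 -0.7] w 35.1 j6 18
dp [203.7 120.3  24.1] roll 0.493 n>= 3.8
```

Call:
send_rows(
  steps=[
    {"dp": [51,30,0],"roll": 0.16,"jaw": 38},
    {"dp": [102,60,0],"roll": 0.32,"jaw": 38},
    {"dp": [153,90,0],"roll": 0.49,"jaw": 38},
    {"dp": [203,120,24],"roll": 0.49,"jaw": 38},
    {"dp": [203,120,24],"roll": 0.49,"jaw": 38},
  ],
)

```text
time_s: 15.28
tcp_pos: [0.6408, -0.0763, 0.1371]
eef_rot: [179.9, 0.0, -65.4]
contact_force: [-0.3, 0.5, 1.1]
gripper_width: 0.0332
gripper_force: 0.0
```

Call:
send_rows(
  steps=[
    {"dp": [0,0,0],"roll": 0,"jaw": 38},
  ],
)

```text
time_s: 15.4
tcp_pos: [0.6411, -0.0728, 0.1393]
eef_rot: [-180.0, -0.0, -65.2]
contact_force: [-0.1, 0.2, -0.5]
gripper_width: 0.0332
gripper_force: 0.0
```

```bash
python3 - <<'E'
from h import *
c=cap('wrist');im=c['image'].max(2)
go((.6413,-.0745,.068,-65.6))
u,v=proj(c,[.6413,-.0745,.065])[0].astype(int)
s=4;crop=cv2.resize(im[v-30:v+22,u-25:u+25],None,fx=s,fy=s);m=(crop<60).astype(np.uint8);m[(v and 0):,:]&=1
box=np.array([[a*.007,b*.017,z] for a in(-1,1) for b in(-1,1) for z in(.046,.076)])
from fit import F
best=[]
for cw in np.arange(.85,1.4,.03):
  for dx in (-3,-1.5,0,1.5,3):
   for dy in (-3,-1.5,0,1.5,3):
    k=np.array([.6413+dx/1e3,-.0745+dy/1e3,-1.536-cw]);p=(proj(c,F(k,box))-[u-25,v-30])*s
    t=np.zeros_like(m);cv2.fillConvexPoly(t,cv2.convexHull(p.astype(np.int32)),1)
    best.append(((t&m).sum()/(t|m).sum(),round(cw,2),dx,dy))
print(u,v,sorted(best)[::-1][:4])
E
```

```text
t 15.45 tcp [641.2 -72.  139.7] rpy [-179.9   -0.   -65.1] F [-0.2  0.1  0.7] w 33.3 j6 14
dp [ 2.3  1.  71.7] roll 0.0083 n>= 1.1
279 222 [(np.float64(0.9285359449293875), np.float64(1.18), 0, 1.5), (np.float64(0.9270593167050932), np.float64(1.18), 0, 0), (np.float64(0.9224450013923698), np.float64(1.15), 0, 0), (np.float64(0.9217219756217854), np.float64(1.21), 0, 1.5)]
```

Call:
send_rows(
  steps=[
    {"dp": [2,0.5,20],"roll": 0,"jaw": 38},
    {"dp": [2,0.5,50],"roll": 0,"jaw": 38},
    {"dp": [2,0.5,71],"roll": 0,"jaw": 38},
    {"dp": [2,0.5,71],"roll": 0,"jaw": 0},
    {"dp": [2,0.5,71],"roll": 0,"jaw": 0},
  ],
)

```text
time_s: 16.08
tcp_pos: [0.6422, -0.0734, 0.0696]
eef_rot: [-179.9, -0.0, -65.0]
contact_force: [0.8, 0.0, 0.5]
gripper_width: 0.0184
gripper_force: 0.0
```

Call:
send_rows(
  steps=[
    {"dp": [0,0,0],"roll": 0,"jaw": 0},
    {"dp": [0,0,0],"roll": 0,"jaw": 0},
    {"dp": [0,0,0],"roll": -0.16,"jaw": 0},
    {"dp": [0,0,0],"roll": -0.34,"jaw": 0},
    {"dp": [0,0,0],"roll": -0.52,"jaw": 0},
  ],
)

```text
time_s: 16.7
tcp_pos: [0.6424, -0.0745, 0.0697]
eef_rot: [-179.9, -0.1, -35.0]
contact_force: [-0.5, 0.0, 5.4]
gripper_width: 0.0137
gripper_force: 25.0
```

Call:
send_rows(
  steps=[
    {"dp": [0,0,0],"roll": -0.17,"jaw": 0},
    {"dp": [0,0,0],"roll": -0.34,"jaw": 0},
    {"dp": [0,0,0],"roll": -0.5,"jaw": 0},
    {"dp": [0,0,0],"roll": -0.66,"jaw": 0},
    {"dp": [0,0,0],"roll": -0.7,"jaw": 0},
  ],
)

```text
time_s: 17.32
tcp_pos: [0.6427, -0.0749, 0.0697]
eef_rot: [180.0, -0.2, 5.0]
contact_force: [0.4, -2.5, 4.1]
gripper_width: 0.0138
gripper_force: 25.0
```

```bash
python3 - <<'E'
from h import *
go((.6413,-.0745,.068,2))
E
```

```text
t 17.32 tcp [642.7 -74.9  69.7] rpy [180.   -0.2   5. ] F [ 0.4 -2.5  4.1] w 13.8 j6 84
dp [-1.3 -0.5  1.7] roll 0.0516 n>= 0.3
```

Call:
send_rows(
  steps=[
    {"dp": [0,0,-10],"roll": 0,"jaw": 0},
    {"dp": [0,0,-20],"roll": 0,"jaw": 0},
    {"dp": [0,0,-35],"roll": 0,"jaw": 0},
    {"dp": [0,0,-90],"roll": 0.05,"jaw": 0},
    {"dp": [0,0,-90],"roll": 0.05,"jaw": 0},
  ],
)

```text
time_s: 17.95
tcp_pos: [0.6443, -0.0741, 0.1641]
eef_rot: [-180.0, -0.5, 1.9]
contact_force: [0.1, 0.2, -0.3]
gripper_width: 0.0139
gripper_force: 25.0
```

```bash
python3 - <<'E'
from h import *
go((.492,.366,.16,2),(.492,.366,.06,2))
E
```

```text
t 17.95 tcp [644.3 -74.1 164.1] rpy [-180.    -0.5    1.9] F [ 0.1  0.2 -0.3] w 13.9 j6 81
dp [-137.7 -444.9    2.9] roll -0.0017 n>= 7.5
dp [-138.6 -444.9  102.9] roll -0.0017 n>= 7.6
```

Call:
send_rows(
  steps=[
    {"dp": [-18,-57,0],"roll": 0,"jaw": 0},
    {"dp": [-36,-114,0],"roll": 0,"jaw": 0},
    {"dp": [-54,-171,0],"roll": 0,"jaw": 0},
    {"dp": [-71,-228,0],"roll": 0,"jaw": 0},
    {"dp": [-88,-285,0],"roll": 0,"jaw": 0},
  ],
)

```text
time_s: 18.58
tcp_pos: [0.5429, 0.2094, 0.1587]
eef_rot: [-180.0, -0.0, 1.9]
contact_force: [0.9, 0.8, -0.1]
gripper_width: 0.0137
gripper_force: 25.0
```

Call:
send_rows(
  steps=[
    {"dp": [-18,-57,0],"roll": 0,"jaw": 0},
    {"dp": [-36,-114,0],"roll": 0,"jaw": 0},
    {"dp": [-50,-160,0],"roll": 0,"jaw": 0},
    {"dp": [-50,-160,0],"roll": 0,"jaw": 0},
    {"dp": [-50,-160,0],"roll": 0,"jaw": 0},
  ],
)

```text
time_s: 19.2
tcp_pos: [0.4882, 0.3658, 0.1581]
eef_rot: [180.0, 0.0, 1.9]
contact_force: [0.2, 0.3, -0.3]
gripper_width: 0.0139
gripper_force: 25.0
```

```bash
python3 - <<'E'
from h import *
go((.492,.366,.06,2))
E
```

```text
t 19.2 tcp [488.2 365.8 158.1] rpy [180.    0.    1.9] F [ 0.2  0.3 -0.3] w 13.9 j6 37
dp [ 3.9 -0.1 98.1] roll -0.001 n>= 1.6
```

Call:
send_rows(
  steps=[
    {"dp": [4,0,50],"roll": 0,"jaw": 0},
    {"dp": [4,0,98],"roll": 0,"jaw": 0},
    {"dp": [4,0,98],"roll": 0,"jaw": 45},
    {"dp": [4,0,98],"roll": 0,"jaw": 45},
    {"dp": [4,0,98],"roll": 0,"jaw": 45},
  ],
)

```text
time_s: 19.82
tcp_pos: [0.4938, 0.3669, 0.0625]
eef_rot: [-179.8, -0.2, 1.9]
contact_force: [0.3, 0.1, 0.1]
gripper_width: 0.0368
gripper_force: 0.0
```

Call:
send_rows(
  steps=[
    {"dp": [0,0,-60],"roll": 0,"jaw": 45},
    {"dp": [0,0,-120],"roll": 0,"jaw": 100},
    {"dp": [10,0,-180],"roll": 0,"jaw": 100},
    {"dp": [20,0,-220],"roll": 0,"jaw": 100},
    {"dp": [20,0,-220],"roll": 0,"jaw": 100},
  ],
)

```text
time_s: 20.45
tcp_pos: [0.5144, 0.3676, 0.2864]
eef_rot: [-179.6, -0.4, 1.9]
contact_force: [-0.1, -0.2, -1.2]
gripper_width: 0.074
gripper_force: 0.0
```

```bash
python3 - <<'E'
from h import *
import pickle
go((.35,-.38,.30,178))
c=cap('wrist');d=cap('scene');pickle.dump((c,d),open('c7.pkl','wb'))
a=cv2.resize(c['image'][80:300,150:400],None,fx=1.6,fy=1.6);b=cv2.resize(d['image'][145:215,170:310],None,fx=4,fy=4,interpolation=2)
h=max(a.shape[0]+b.shape[0],0);o=np.zeros((a.shape[0]+b.shape[0] if False else 600,800,3),np.uint8)
o[:a.shape[0],:a.shape[1]]=a;o[-240:,:560]=b[:240];print(a.shape,b.shape)
cv2.imwrite('pics/m7.png',o)
E
```

```text
t 20.45 tcp [514.4 367.6 286.4] rpy [-179.6   -0.4    1.9] F [-0.1 -0.2 -1.2] w 74.0 j6 39
dp [-188.9  741.7  -20.2] roll -3.0736 n>= 16.5
(352, 400, 3) (280, 560, 3)
```

View pics/m7.png

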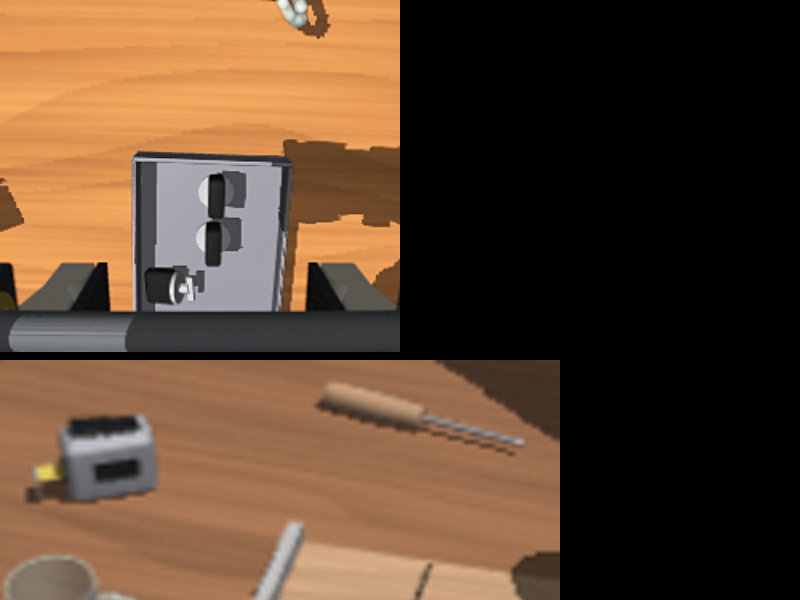

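Call:
send_rows(
  steps=[
    {"dp": [-5,60,0],"roll": 0,"jaw": 100},
    {"dp": [-5,120,0],"roll": 0.1,"jaw": 100},
    {"dp": [-5,180,0],"roll": 0.2,"jaw": 100},
    {"dp": [-5,240,0],"roll": 0.3,"jaw": 100},
    {"dp": [-5,300,0],"roll": 0.4,"jaw": 100},
  ],
)

```text
time_s: 21.18
tcp_pos: [0.5165, 0.0646, 0.2796]
eef_rot: [180.0, 0.0, -21.2]
contact_force: [1.9, -0.0, -0.8]
gripper_width: 0.088
gripper_force: 0.0
```

```bash
python3 - <<'E'
from h import *
go((.482,-.441,.27,-53))
E
```

```text
t 21.18 tcp [516.5  64.6 279.6] rpy [180.    0.  -21.2] F [ 1.9 -0.  -0.8] w 88.0 j6 40
dp [150.4 484.    9.7] roll 0.5556 n>= 8.1
```

Call:
send_rows(
  steps=[
    {"dp": [18,57,2],"roll": 0.1,"jaw": 100},
    {"dp": [36,114,4],"roll": 0.2,"jaw": 100},
    {"dp": [54,171,6],"roll": 0.3,"jaw": 100},
    {"dp": [72,228,8],"roll": 0.4,"jaw": 100},
    {"dp": [88,285,10],"roll": 0.55,"jaw": 100},
  ],
)

```text
time_s: 21.8
tcp_pos: [0.4965, -0.2327, 0.2695]
eef_rot: [180.0, 0.0, -52.8]
contact_force: [1.1, -0.6, 0.7]
gripper_width: 0.0878
gripper_force: 0.0
```

```bash
python3 - <<'E'
from h import *
go((.482,-.441,.27,-53))
E
```

```text
t 21.8 tcp [ 496.5 -232.7  269.5] rpy [180.    0.  -52.8] F [ 1.1 -0.6  0.7] w 87.8 j6 42
dp [157.1 137.6  -0.6] roll 0.0043 n>= 3.3
```

Call:
send_rows(
  steps=[
    {"dp": [45,39,0],"roll": 0,"jaw": 100},
    {"dp": [90,78,0],"roll": 0,"jaw": 100},
    {"dp": [135,118,0],"roll": 0,"jaw": 100},
    {"dp": [157,138,0],"roll": 0,"jaw": 100},
    {"dp": [157,138,0],"roll": 0,"jaw": 100},
  ],
)

```text
time_s: 22.42
tcp_pos: [0.4822, -0.4411, 0.2682]
eef_rot: [179.9, 0.1, -52.7]
contact_force: [-0.1, 0.6, 0.3]
gripper_width: 0.0876
gripper_force: 0.0
```

```bash
python3 - <<'E'
from h import *
import pickle
go()
c=cap('wrist','w8');pickle.dump(c,open('w8.pkl','wb'))
print(proj(c,[.44,-.385,.06]))
E
```

```text
t 22.43 tcp [ 482.2 -441.1  268.2] rpy [ 1.799e+02  1.000e-01 -5.270e+01] F [-0.1  0.6  0.3] w 87.6 j6 63
[[278.74292049 242.08896375]]
```

View pics/w8.png

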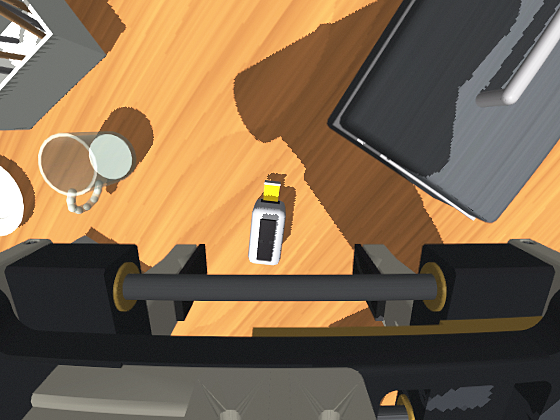

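```bash
cat > tape.py <<'E'
from h import *
def tape(c,guess,base=0.,reach=(40,45,40,45)):
    im=c['image'].max(2);u,v=proj(c,[*guess,base+.069])[0].astype(int)
    m=np.zeros_like(im);a,b,d,e=reach
    m[v-b:v+e,u-a:u+d]=im[v-b:v+e,u-a:u+d]<60
    n,l,st,ce=cv2.connectedComponentsWithStats(m);k=1+min(range(n-1),key=lambda i:np.hypot(*(ce[1+i]-[u,v]))+(1e3 if st[1+i,4]<60 else 0))
    ys,xs=np.where(l==k);w=ray(c,np.c_[xs,ys],base+.068)[:,:2]
    (x,y),(p,q),th=cv2.minAreaRect((w*1e3).astype(np.float32))
    E,V=np.linalg.eigh(np.cov(w.T));d=V[:,1]
    print('rocker px',ce[k],st[k],'world',w.mean(0),'rect',x,y,p,q,th,'dir',np.degrees(np.arctan2(d[1],d[0])),np.sqrt(12*E)*1e3)
E
python3 - <<'E'
from tape import *
import pickle
c=pickle.load(open('w8.pkl','rb'));tape(c,(.447,-.377))
g=c['image'].astype(int);m=((g[...,2]>180)&(g[...,1]>160)&(g[...,0]<70)).astype(np.uint8);ys,xs=np.where(m[160:220,240:310]);p=np.c_[xs+240,ys+160]
w=ray(c,p,.027);print('yellow',len(p),p.mean(0),p.min(0),p.max(0),w.mean(0),ray(c,[[272,183],[271,203]],.027))
E
```

```text
rocker px [265.8213628  240.25782689] [257 219  19  42 543] world [ 0.45647438 -0.37947323] rect 457.0042419433594 -380.2299499511719 19.45932388305664 55.686737060546875 30.730579376220703 dir 119.2238792584374 [19.36349251 55.0270713 ]
yellow 176 [271.11363636 191.60227273] [263 185] [279 200] [ 0.48459671 -0.42653285  0.027     ] [[ 0.49074324 -0.43673577  0.027     ]
 [ 0.47517081 -0.41367717  0.027     ]]
```

```bash
python3 - <<'E'
from h import *
go((.457,-.3803,.10,-60.3),(.457,-.3803,.04,-60.3))
E
```

```text
t 22.48 tcp [ 482.5 -439.9  268.6] rpy [ 1.80e+02  1.00e-01 -5.26e+01] F [ 0.6 -0.3 -0.7] w 87.4 j6 63
dp [-62.5 -16.  168.8] roll 0.1338 n>= 2.9
dp [-62.3 -16.  228.8] roll 0.1338 n>= 3.8
```

Call:
send_rows(
  steps=[
    {"dp": [-50,-13,30],"roll": 0.134,"jaw": 100},
    {"dp": [-62.5,-16,90],"roll": 0.134,"jaw": 100},
    {"dp": [-62.5,-16,140],"roll": 0.134,"jaw": 100},
    {"dp": [-62.5,-16,140],"roll": 0.134,"jaw": 100},
    {"dp": [-62.5,-16,140],"roll": 0.134,"jaw": 100},
  ],
)

```text
time_s: 23.1
tcp_pos: [0.4594, -0.3804, 0.1321]
eef_rot: [-180.0, -0.1, -60.1]
contact_force: [0.6, -0.2, 1.6]
gripper_width: 0.0879
gripper_force: 0.0
```

```bash
python3 - <<'E'
from tape import *
go((.457,-.3803,.04,-60.3))
c=cap('wrist','w9');tape(c,(.457,-.3803))
E
```

```text
t 23.1 tcp [ 459.4 -380.4  132.1] rpy [-1.80e+02 -1.00e-01 -6.01e+01] F [ 0.6 -0.2  1.6] w 87.9 j6 51
dp [-1.4  2.1 92.1] roll 0.0031 n>= 1.5
rocker px [281.43183053 228.6860402 ] [ 268  194   27   72 1841] world [ 0.45751898 -0.38106365] rect 457.0169982910156 -379.83123779296875 19.5187931060791 57.30424499511719 30.639062881469727 dir 120.5362196905546 [19.7771924  56.98990467]
```

Call:
send_rows(
  steps=[
    {"dp": [-1.3,2,45],"roll": 0,"jaw": 100},
    {"dp": [-1.3,2,92],"roll": 0,"jaw": 100},
    {"dp": [-1.3,2,92],"roll": 0,"jaw": 100},
    {"dp": [-1.3,2,92],"roll": 0,"jaw": 30},
    {"dp": [-1.3,2,92],"roll": 0,"jaw": 30},
  ],
  newtons=30,
)

```text
time_s: 23.78
tcp_pos: [0.4574, -0.3809, 0.0407]
eef_rot: [-179.9, -0.2, -60.2]
contact_force: [0.1, -0.1, -0.5]
gripper_width: 0.0726
gripper_force: 0.0
```

Call:
send_rows(
  steps=[
    {"dp": [0,0,0],"roll": 0,"jaw": 30},
    {"dp": [0,0,0],"roll": 0,"jaw": 30},
    {"dp": [0,0,0],"roll": 0,"jaw": 30},
  ],
)

```text
time_s: 24.15
tcp_pos: [0.4566, -0.3802, 0.0385]
eef_rot: [-179.9, -0.1, -60.2]
contact_force: [0.1, -0.2, -1.8]
gripper_width: 0.0439
gripper_force: 30.0
```

```bash
python3 - <<'E'
from h import *
from fit import F
q=np.load('frame.npy')
for x in (.087,-.0235): print(F(q,[[x,-.006,.012]]),np.degrees(q[2]))
go((.45,-.375,.16,-60))
E
```

```text
[[ 0.55002639 -0.14066954  0.012     ]] -88.0181872623333
[[ 0.54620505 -0.03023564  0.012     ]] -88.0181872623333
t 24.15 tcp [ 456.6 -380.2   38.5] rpy [-1.799e+02 -1.000e-01 -6.020e+01] F [ 0.1 -0.2 -1.8] w 43.9 j6 51
dp [  -7.6    2.9 -121.5] roll -0.0035 n>= 1.9
```

Call:
send_rows(
  steps=[
    {"dp": [0,0,-20],"roll": 0,"jaw": 30},
    {"dp": [0,0,-50],"roll": 0,"jaw": 30},
    {"dp": [0,0,-80],"roll": 0,"jaw": 30},
    {"dp": [0,0,-110],"roll": 0,"jaw": 30},
    {"dp": [0,0,-110],"roll": 0,"jaw": 30},
  ],
)

```text
time_s: 24.78
tcp_pos: [0.4566, -0.3804, 0.1496]
eef_rot: [-179.9, -0.1, -60.2]
contact_force: [-0.3, -0.1, -5.9]
gripper_width: 0.0439
gripper_force: 30.0
```

```bash
python3 - <<'E'
from h import *
go((.55,-.1407,.15,-88))
E
```

```text
t 24.77 tcp [ 456.6 -380.4  149.6] rpy [-1.799e+02 -1.000e-01 -6.020e+01] F [-0.3 -0.1 -5.9] w 43.9 j6 51
dp [-161.6 -200.2   -0.4] roll 0.4851 n>= 4.1
```

Call:
send_rows(
  steps=[
    {"dp": [-32,-40,0],"roll": 0.1,"jaw": 30},
    {"dp": [-64,-80,0],"roll": 0.2,"jaw": 30},
    {"dp": [-97,-120,0],"roll": 0.3,"jaw": 30},
    {"dp": [-130,-160,0],"roll": 0.4,"jaw": 30},
    {"dp": [-161.6,-200,0],"roll": 0.485,"jaw": 30},
  ],
)

```text
time_s: 25.4
tcp_pos: [0.548, -0.1387, 0.1459]
eef_rot: [179.8, 0.0, -88.2]
contact_force: [0.6, -0.8, -5.3]
gripper_width: 0.0441
gripper_force: 30.0
```

Call:
send_rows(
  steps=[
    {"dp": [0,0,0],"roll": 0,"jaw": 30},
    {"dp": [0,0,0],"roll": 0,"jaw": 30},
  ],
)

```text
time_s: 25.65
tcp_pos: [0.5478, -0.1401, 0.1462]
eef_rot: [179.8, 0.0, -87.9]
contact_force: [-0.1, -0.6, -4.7]
gripper_width: 0.044
gripper_force: 30.0
```

```bash
python3 - <<'E'
from tape import *
import pickle
go((.55,-.1407,.0505,-88))
c=cap('wrist','w10');pickle.dump(c,open('w10.pkl','wb'));s=r.get_state()['tcp_pos'];tape(c,(s[0],s[1]),s[2]-.0385,(40,60,40,60))
D=cap('scene','s10');cv2.imwrite('pics/s10c.png',cv2.resize(D['image'][120:260,180:360],None,fx=4,fy=4,interpolation=2))
E
```

```text
t 25.65 tcp [ 547.8 -140.1  146.2] rpy [179.8   0.  -87.9] F [-0.1 -0.6 -4.7] w 44.0 j6 -3
dp [ 0.7 -2.5 95.7] roll 0.0011 n>= 1.5
rocker px [278.20251114 282.86330498] [ 237  239   80   89 4938] world [ 0.54768394 -0.14774873] rect 548.4148559570312 -146.78225708007812 35.820228576660156 44.316524505615234 1.9080861806869507 dir 91.16169244786764 [27.85463238 40.83658215]
```

Call:
send_rows(
  steps=[
    {"dp": [1.5,-2.5,30],"roll": 0,"jaw": 30},
    {"dp": [1.5,-2.5,55],"roll": 0,"jaw": 30},
    {"dp": [1.5,-2.5,75],"roll": 0,"jaw": 30},
    {"dp": [1.5,-2.5,86],"roll": 0,"jaw": 30},
    {"dp": [1.5,-2.5,90],"roll": 0,"jaw": 30},
  ],
)

```text
time_s: 26.38
tcp_pos: [0.551, -0.1411, 0.0593]
eef_rot: [180.0, 0.1, -88.1]
contact_force: [-10.0, 19.0, 21.9]
gripper_width: 0.0441
gripper_force: 30.0
```

Call:
send_rows(
  steps=[
    {"dp": [0,0,2],"roll": 0,"jaw": 30},
    {"dp": [0,0,4],"roll": 0,"jaw": 30},
    {"dp": [0,0,5],"roll": 0,"jaw": 30},
    {"dp": [0,0,5],"roll": 0,"jaw": 30},
  ],
)

```text
time_s: 26.88
tcp_pos: [0.5511, -0.1408, 0.0552]
eef_rot: [-180.0, 0.1, -88.1]
contact_force: [-10.5, 19.9, 20.6]
gripper_width: 0.0437
gripper_force: 30.0
```

```bash
python3 - <<'E'
from h import *
go((.55,-.1407,.0505,-88));print(r.get_state()['moment'])
E
```

```text
t 26.88 tcp [ 551.1 -140.8   55.2] rpy [-1.80e+02  1.00e-01 -8.81e+01] F [-10.5  19.9  20.6] w 43.7 j6 -3
dp [-0.1  1.1  4.7] roll -0.0009 n>= 0.1
[ 6.55400885  4.0461284  -0.27425363]
```

Call:
send_rows(
  steps=[
    {"dp": [0,0,-10],"roll": 0,"jaw": 30},
    {"dp": [0,0,-25],"roll": 0,"jaw": 30},
    {"dp": [-4,0,-28],"roll": 0,"jaw": 30},
    {"dp": [-4,0,-28],"roll": 0,"jaw": 30},
  ],
)

```text
time_s: 27.38
tcp_pos: [0.5515, -0.1379, 0.0812]
eef_rot: [-180.0, 0.0, -88.0]
contact_force: [0.0, 0.0, -4.5]
gripper_width: 0.0437
gripper_force: 30.0
```

```bash
python3 - <<'E'
from h import *
import pickle
go();print(r.get_state()['moment'])
C={n:cap(n) for n in('scene','side','wrist')};pickle.dump(C,open('c11.pkl','wb'))
s=r.get_state()['tcp_pos']
for n in C: print(n,proj(C[n],s+[0,0,.02])[0])
E
```

```text
t 27.38 tcp [ 551.5 -137.9   81.2] rpy [-180.    0.  -88.] F [ 0.   0.  -4.5] w 43.7 j6 -4
[0.09875536 0.15906662 0.02156141]
scene [253.87983211 180.95025835]
side [324.53926226 184.31727658]
wrist [277.33713828 287.00525345]
```

```bash
python3 - <<'E'
from h import *
import pickle
C=pickle.load(open('c11.pkl','rb'));o=np.zeros((600,800,3),np.uint8)
z=lambda im,x,y,w,h,f:cv2.resize(im[y:y+h,x:x+w],None,fx=f,fy=f,interpolation=2)
o[:300,:400]=z(C['scene']['image'],200,135,100,75,4)
o[:300,400:]=z(C['side']['image'],275,145,100,75,4)
o[300:,:400]=z(C['wrist']['image'],180,120,200,150,2)
cv2.imwrite('pics/m11.png',o)
E
```

```text
(no output)
```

View pics/m11.png

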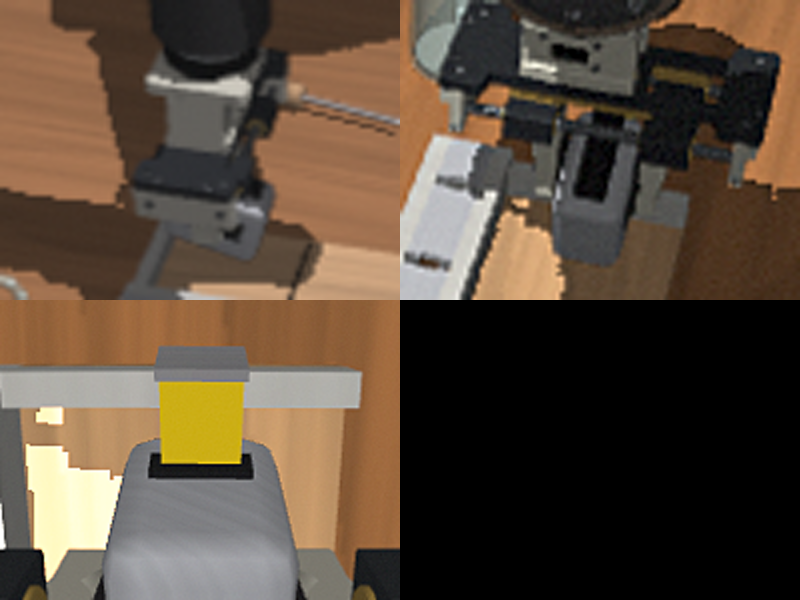

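```bash
python3 - <<'E'
from fit import *
c=pickle.load(open('c11.pkl','rb'))['wrist'];q=np.load('frame.npy')
f=lambda u,v,z:np.round(inv(q,ray(c,[(180+u/2,120+(v-300)/2)],z))*1e3,1)
print('lip outer',f(300,373,.032),f(50,373,.032),'lip inner',f(300,408,.032),'-60 end',f(360,390,.032))
for b in (.0427,.0387): print('hook inner',f(202,380,b+.027),'case front slot/blade root',f(202,463,b+.027))
print('tcp',inv(q,[r.get_state()['tcp_pos']])*1e3)
E
```

```text
lip outer [[140.3 -39.2  32. ]] [[140.4  43.2  32. ]] lip inner [[128.7 -39.8  32. ]] -60 end [[134.8 -59.5  32. ]]
hook inner [[141.9  -6.8  69.7]] case front slot/blade root [[119.2  -6.8  69.7]]
hook inner [[141.5  -6.8  65.7]] case front slot/blade root [[118.2  -6.8  65.7]]
tcp [[84.32003791 -4.90387319 80.50824169]]
```

Call:
send_rows(
  steps=[
    {"dp": [3.5,-2,0],"roll": 0,"jaw": 30},
    {"dp": [3.5,-2,0],"roll": 0,"jaw": 30},
  ],
)

```text
time_s: 27.78
tcp_pos: [0.5537, -0.1416, 0.0807]
eef_rot: [180.0, -0.0, -88.0]
contact_force: [0.7, -0.2, -5.1]
gripper_width: 0.0437
gripper_force: 30.0
```

```bash
cat > hook.py <<'E'
from fit import *
def hook(base,save=None):
    c=cap('wrist',save);q=np.load('frame.npy');g=c['image'].astype(int)
    m=(g[...,2]>110)&(g[...,1]>90)&(g[...,0]<50)&(g[...,1]>.7*g[...,2]);m[:100]=0;m[240:]=0;m[:,:250]=0;m[:,310:]=0
    ys,xs=np.where(m)
    if len(ys)<50: print('no yellow',len(ys));return c
    top=np.percentile(ys,1);bot=np.percentile(ys,99);u=np.median(xs[ys<top+6])
    hi=inv(q,ray(c,[(u,top)],base+.027))*1e3;fr=inv(q,ray(c,[(np.median(xs[ys>bot-6]),bot)],base+.027))*1e3
    rows=[np.ptp(xs[ys==y])+1 for y in (int(top)+4,int(bot)-4)]
    print('yellow rows',top,bot,'cols',u,'widths',rows,'hook frame',hi.round(1),'root',fr.round(1));return c
E
python3 - <<'E'
from hook import *
go();s=r.get_state()['tcp_pos'];hook(s[2]-.0385,'w12');print(inv(np.load('frame.npy'),[s])*1e3)
E
```

```text
t 27.77 tcp [ 553.7 -141.6   80.7] rpy [180.  -0. -88.] F [ 0.7 -0.2 -5.1] w 43.7 j6 -3
yellow rows 161.0 201.0 cols 280.0 widths [np.int64(41), np.int64(40)] hook frame [[145.1  -3.8  69.2]] root [[123.1  -3.8  69.2]]
[[88.05520698 -2.38506417 80.74468396]]
```

Call:
send_rows(
  steps=[
    {"dp": [0,3.5,8],"roll": 0,"jaw": 30},
    {"dp": [0,3.5,14],"roll": 0,"jaw": 30},
    {"dp": [0,3.5,19],"roll": 0,"jaw": 30},
    {"dp": [0,3.5,22],"roll": 0,"jaw": 30},
    {"dp": [0,3.5,22],"roll": 0,"jaw": 30},
  ],
)

```text
time_s: 28.45
tcp_pos: [0.55, -0.1414, 0.0588]
eef_rot: [180.0, -0.0, -88.0]
contact_force: [0.5, 0.1, -5.1]
gripper_width: 0.0436
gripper_force: 30.0
```

```bash
python3 - <<'E'
from hook import *
go();s=r.get_state()['tcp_pos'];hook(s[2]-.0385,'w13');print(inv(np.load('frame.npy'),[s])*1e3)
E
```

```text
t 28.45 tcp [ 550.  -141.4   58.8] rpy [180.  -0. -88.] F [ 0.5  0.1 -5.1] w 43.6 j6 -3
yellow rows 161.0 201.0 cols 280.0 widths [np.int64(41), np.int64(40)] hook frame [[144.8  -7.5  47.3]] root [[122.8  -7.5  47.3]]
[[87.76534035 -6.0638884  58.76703355]]
```

No contact now. Continue down.

Call:
send_rows(
  steps=[
    {"dp": [0,0,3],"roll": 0,"jaw": 30},
    {"dp": [0,0,6],"roll": 0,"jaw": 30},
    {"dp": [0,0,6],"roll": 0,"jaw": 30},
  ],
)

```text
time_s: 28.88
tcp_pos: [0.5505, -0.1413, 0.0553]
eef_rot: [-179.9, -0.0, -88.0]
contact_force: [-6.5, 5.0, 16.3]
gripper_width: 0.0435
gripper_force: 30.0
```

Call:
send_rows(
  steps=[
    {"dp": [0,0,1.5],"roll": 0,"jaw": 30},
    {"dp": [0,0,1.5],"roll": 0,"jaw": 30},
  ],
)

```text
time_s: 29.12
tcp_pos: [0.5506, -0.1413, 0.0552]
eef_rot: [-179.9, -0.0, -87.9]
contact_force: [-11.1, 6.9, 30.3]
gripper_width: 0.0437
gripper_force: 30.0
```

Call:
send_rows(
  steps=[
    {"dp": [0,0,1.5],"roll": 0,"jaw": 30},
    {"dp": [0,0,1.5],"roll": 0,"jaw": 30},
  ],
)

```text
time_s: 29.38
tcp_pos: [0.5506, -0.1414, 0.0549]
eef_rot: [-179.9, -0.1, -87.9]
contact_force: [-14.6, 8.0, 41.7]
gripper_width: 0.0441
gripper_force: 30.0
```

Call:
send_rows(
  steps=[
    {"dp": [0,0,-3],"roll": 0,"jaw": 30},
    {"dp": [0,0,-3],"roll": 0,"jaw": 62},
    {"dp": [0,0,-3],"roll": 0,"jaw": 62},
    {"dp": [0,0,-3],"roll": 0,"jaw": 62},
  ],
)

```text
time_s: 29.88
tcp_pos: [0.5502, -0.1415, 0.0528]
eef_rot: [180.0, -0.0, -88.0]
contact_force: [0.1, -0.2, -0.8]
gripper_width: 0.054
gripper_force: 0.0
```

```bash
python3 - <<'E'
from hook import *
go();s=r.get_state()['tcp_pos'];hook(.012,'w14');print(inv(np.load('frame.npy'),[s])*1e3)
E
```

```text
t 29.88 tcp [ 550.2 -141.5   52.8] rpy [180.  -0. -88.] F [ 0.1 -0.2 -0.8] w 54.0 j6 -3
yellow rows 163.0 203.0 cols 280.0 widths [np.int64(42), np.int64(40)] hook frame [[143.6  -7.2  39. ]] root [[121.2  -7.2  39. ]]
[[87.86805678 -5.86673298 52.7604694 ]]
```

Call:
send_rows(
  steps=[
    {"dp": [-6,-1,1],"roll": 0,"jaw": 62},
    {"dp": [-6,-1,1],"roll": 0,"jaw": 30},
    {"dp": [-6,-1,1],"roll": 0,"jaw": 30},
    {"dp": [-6,-1,1],"roll": 0,"jaw": 30},
    {"dp": [-6,-1,1],"roll": 0,"jaw": 30},
  ],
)

```text
time_s: 30.55
tcp_pos: [0.5507, -0.1353, 0.0519]
eef_rot: [180.0, 0.0, -88.0]
contact_force: [-1.0, 2.7, -0.8]
gripper_width: 0.0441
gripper_force: 30.0
```

```bash
python3 - <<'E'
from hook import *
go();s=r.get_state()['tcp_pos'];hook(.012,'w15');print(inv(np.load('frame.npy'),[s])*1e3)
E
```

```text
t 30.55 tcp [ 550.7 -135.3   51.9] rpy [180.   0. -88.] F [-1.   2.7 -0.8] w 44.1 j6 -4
yellow rows 149.0 191.0 cols 280.5 widths [np.int64(44), np.int64(41)] hook frame [[144.8  -6.8  39. ]] root [[122.   -6.5  39. ]]
[[81.6275463  -5.12223733 51.94685596]]
```

Call:
send_rows(
  steps=[
    {"dp": [0,0,-1.5],"roll": 0,"jaw": 30},
    {"dp": [-8,0,-1.5],"roll": 0,"jaw": 30},
    {"dp": [-16,0,-1.5],"roll": 0,"jaw": 30},
    {"dp": [-24,0,-1.5],"roll": 0,"jaw": 30},
    {"dp": [-24,0,-1.5],"roll": 0,"jaw": 30},
  ],
)

```text
time_s: 31.22
tcp_pos: [0.55, -0.1107, 0.0536]
eef_rot: [-180.0, 0.0, -87.9]
contact_force: [-0.1, -1.0, -5.0]
gripper_width: 0.0439
gripper_force: 30.0
```

```bash
python3 - <<'E'
from hook import *
go();s=r.get_state()['tcp_pos'];c=hook(.0125,'w16');print(inv(np.load('frame.npy'),[s])*1e3)
g=c['image'].astype(int)
for v in range(60,240,4): print(v,g[v,281],g[v,330])
E
```

```text
t 31.23 tcp [ 550.  -110.7   53.6] rpy [-180.     0.   -87.9] F [-0.1 -1.  -5. ] w 43.9 j6 -7
yellow rows 149.0 191.0 cols 280.5 widths [np.int64(44), np.int64(41)] hook frame [[120.1  -6.5  39.5]] root [[97.2 -6.3 39.5]]
[[57.0143763  -4.94223842 53.55757777]]
60 [ 60  99 150] [ 57  94 139]
64 [ 59  99 152] [ 55  91 138]
68 [ 62 100 151] [ 57  94 138]
72 [ 62 102 154] [ 55  93 138]
76 [ 61 103 153] [ 55  91 137]
80 [ 58 101 152] [ 55  90 137]
84 [ 59 101 153] [ 53  90 136]
88 [ 57 101 152] [ 54  90 137]
92 [ 61 104 156] [ 54  88 136]
96 [ 61 102 153] [ 55  91 138]
100 [ 58 101 152] [ 57  90 136]
104 [ 62 104 155] [ 53  91 137]
108 [ 56  99 153] [ 49  89 137]
112 [175 182 182] [172 175 176]
116 [175 178 181] [168 174 176]
120 [172 177 179] [168 175 174]
124 [173 179 179] [169 176 176]
128 [171 178 178] [167 173 175]
132 [103 100 101] [144 163 186]
136 [106 106 106] [106 154 199]
140 [103 102 102] [108 154 200]
144 [126 125 128] [106 153 200]
148 [ 90 141 156] [106 152 199]
152 [ 23 173 200] [108 153 198]
156 [ 20 171 200] [110 155 201]
160 [ 23 172 201] [107 153 198]
164 [ 24 171 200] [106 152 197]
168 [ 20 171 200] [109 153 197]
172 [ 23 172 201] [106 152 198]
176 [ 21 170 200] [106 152 196]
180 [ 23 171 201] [105 151 195]
184 [ 23 171 200] [105 151 193]
188 [ 20 171 200] [103 150 194]
192 [24  0  0] [103 150 194]
196 [27 24 25] [105 149 194]
200 [139 137 135] [102 145 192]
204 [123 122 119] [102 148 191]
208 [132 128 127] [102 148 191]
212 [130 127 127] [103 148 194]
216 [134 129 129] [102 148 191]
220 [130 127 125] [102 146 188]
224 [131 128 126] [102 146 191]
228 [137 131 133] [103 148 192]
232 [149 146 146] [104 151 198]
236 [160 154 155] [ 95 124 152]
```

```bash
python3 - <<'E'
from hook import *
c=cap('wrist');q=np.load('frame.npy');now=r.get_state()['tcp_pos']
T={'w12':(.5537,-.1416,.0807),'w13':(.55,-.1414,.0588),'w14':(.5502,-.1415,.0528),'w15':(.5507,-.1353,.0519),'w16':(.55,-.1107,.0536)}
cam=-c['R'].T@c['t'];print('cam frame',inv(q,[cam])*1e3,'f',c['K'][0][0])
for n,t in T.items():
    im=cv2.imread(f'pics/{n}.png').astype(int)
    g=im[:,335]; sat=g.max(1)-g.min(1); rows=[v for v in range(60,235) if sat[v]<25]
    d=dict(c);d['t']=c['t']-c['R']@(np.array(t)-now)
    h=im[:,281];s2=h.max(1)-h.min(1);hr=[v for v in range(60,185) if s2[v]<25]
    f=lambda u,v,z:inv(q,ray(d,[(u,v)],z))[0,0]*1e3
    print(n,'lip',rows[0],rows[-1],'->',f(335,rows[0],.032).round(1),f(335,rows[-1],.032).round(1),'grey rows col281',hr[0],hr[-1],'vals',h[hr[0]:hr[-1]+1:3,0])
    print('   hook z.039: far/near',f(281,hr[-1]+1,.039).round(1))
E
```

```text
cam frame [[131.20572651  -6.08364313 197.8197211 ]] f 290.21196547006656
w12 lip 159 178 -> 142.2 129.5 grey rows col281 143 159 vals [107 110 104 106 126 127]
   hook z.039: far/near 142.2
w13 lip 161 184 -> 142.9 129.2 grey rows col281 143 159 vals [108 111 106 104 131 130]
   hook z.039: far/near 144.2
w14 lip 163 186 -> 142.5 129.3 grey rows col281 144 161 vals [109 110 107 105 123 130]
   hook z.039: far/near 143.8
w15 lip 153 176 -> 142.0 129.1 grey rows col281 131 147 vals [102 109 108 104 130 130]
   hook z.039: far/near 145.2
w16 lip 110 131 -> 140.5 129.4 grey rows col281 110 147 vals [187 174 175 173 170 173 171 118 107 105 103 128 128]
   hook z.039: far/near 120.4
```

```bash
python3 - <<'E'
from hook import *
c=cap('wrist');q=np.load('frame.npy');now=r.get_state()['tcp_pos']
T={'w14':(.5502,-.1415,.0528),'w15':(.5507,-.1353,.0519),'w16':(.55,-.1107,.0536)}
for n,t in T.items():
  d=dict(c);d['t']=c['t']-c['R']@(np.array(t)-now)
  d['tvec']=d['t']
  for base in (.012,.022):
   for hx in ((.1435,) if n=='w14' else (.145,) if n=='w15' else (.1205,)):
    P=[(hx,-.006,base+.027),(hx+.003,-.006,base+.027),(hx+.003,-.006,base+.009),(hx-.024,-.006,base+.027),(hx-.024,-.006,base+.062)]
    w=[(hx,y,base+.027) for y in (-.016,.004)]
    wc=[(hx-.03,y,base+.062) for y in (-.028,.016)]
    print(n,base,'rows inner,outer top,outer bot,root,casetop',proj(d,F(q,P))[:,1].round(0),'bladew',np.ptp(proj(d,F(q,w))[:,0]).round(1),'casew',np.ptp(proj(d,F(q,wc))[:,0]).round(1))
  im=cv2.imread(f'pics/{n}.png').astype(int)
  for v in (int(215),225): 
    g=im[v];s=g.max(1)-g.min(1);xs=[u for u in range(200,360) if s[u]<15 and g[u].max()>90];print(v,xs[0],xs[-1])
E
```

```text
w14 0.012 rows inner,outer top,outer bot,root,casetop [163. 157. 154. 206. 226.] bladew 36.9 casew 96.8
w14 0.022 rows inner,outer top,outer bot,root,casetop [165. 159. 156. 210. 233.] bladew 39.3 casew 104.4
215 240 319
225 236 322
w15 0.012 rows inner,outer top,outer bot,root,casetop [148. 143. 141. 193. 210.] bladew 37.6 casew 99.1
w15 0.022 rows inner,outer top,outer bot,root,casetop [150. 144. 142. 197. 216.] bladew 40.1 casew 107.1
215 237 323
225 233 326
w16 0.012 rows inner,outer top,outer bot,root,casetop [148. 142. 141. 192. 208.] bladew 37.2 casew 97.9
w16 0.022 rows inner,outer top,outer bot,root,casetop [149. 143. 142. 196. 215.] bladew 39.7 casew 105.7
215 237 323
225 233 326
```

Call:
send_rows(
  steps=[
    {"dp": [-12,0,0],"roll": 0,"jaw": 30},
    {"dp": [-12,0,2],"roll": 0,"jaw": 30},
    {"dp": [-12,0,2],"roll": 0,"jaw": 64},
    {"dp": [-12,0,2],"roll": 0,"jaw": 64},
    {"dp": [-12,0,2],"roll": 0,"jaw": 64},
  ],
)

```text
time_s: 32.0
tcp_pos: [0.5499, -0.0996, 0.0518]
eef_rot: [-180.0, -0.0, -88.0]
contact_force: [-1.0, 0.7, -1.5]
gripper_width: 0.0561
gripper_force: 0.0
```

Call:
send_rows(
  steps=[
    {"dp": [0,0,0],"roll": 0,"jaw": 64},
    {"dp": [0,0,0],"roll": 0,"jaw": 64},
    {"dp": [0,0,0],"roll": 0,"jaw": 64},
  ],
)

```text
time_s: 32.38
tcp_pos: [0.5496, -0.0995, 0.0515]
eef_rot: [180.0, -0.0, -88.0]
contact_force: [0.5, -0.5, 1.0]
gripper_width: 0.0559
gripper_force: 0.0
```

```bash
cat >> hook.py <<'E'
def widths(c,s,hx,base=.012):
    "measured and flat-expected hook/root rows and widths"
    q=np.load('frame.npy')
    P=[(hx,-.016,base+.027),(hx,.004,base+.027),(hx-.022,-.016,base+.027),(hx-.022,.004,base+.027)]
    p=proj(c,F(q,P));print('expected flat: rows',p[0,1].round(),p[2,1].round(),'widths',np.ptp(p[:2,0]).round(1),np.ptp(p[2:,0]).round(1))
E
python3 - <<'E'
from hook import *
go();s=r.get_state()['tcp_pos'];c=hook(.012,'w17');print(inv(np.load('frame.npy'),[s])*1e3);widths(c,s,.108)
E
```

```text
t 32.38 tcp [549.6 -99.5  51.5] rpy [180.  -0. -88.] F [ 0.5 -0.5  1. ] w 55.9 j6 -8
yellow rows 128.0 168.0 cols 279.0 widths [np.int64(37), np.int64(37)] hook frame [[119.9  -5.9  39. ]] root [[99.  -5.8 39. ]]
[[45.8155266  -5.02092164 51.53207819]]
expected flat: rows 151.0 192.0 widths 37.6 36.3
```

Call:
send_rows(
  steps=[
    {"dp": [10,0,0],"roll": 0,"jaw": 64},
    {"dp": [10,0,0],"roll": 0,"jaw": 64},
    {"dp": [10,0,0],"roll": 0,"jaw": 30},
    {"dp": [10,0,0],"roll": 0,"jaw": 30},
    {"dp": [10,0,0],"roll": 0,"jaw": 30},
  ],
  newtons=45,
)

```text
time_s: 33.05
tcp_pos: [0.5501, -0.1094, 0.0516]
eef_rot: [-180.0, -0.0, -88.0]
contact_force: [1.2, -0.2, -0.7]
gripper_width: 0.0439
gripper_force: 45.0
```

Call:
send_rows(
  steps=[
    {"dp": [0,0,0],"roll": 0,"jaw": 30},
    {"dp": [0,0,-15],"roll": 0,"jaw": 30},
    {"dp": [0,0,-32],"roll": 0,"jaw": 30},
    {"dp": [0,0,-32],"roll": 0,"jaw": 30},
  ],
)

```text
time_s: 33.55
tcp_pos: [0.5506, -0.1092, 0.085]
eef_rot: [-179.9, 0.0, -88.0]
contact_force: [0.8, 0.7, -5.9]
gripper_width: 0.0438
gripper_force: 45.0
```

```bash
python3 - <<'E'
from hook import *
go();s=r.get_state()['tcp_pos'];c=hook(s[2]-.0395,'w18');print(inv(np.load('frame.npy'),[s])*1e3);widths(c,s,.12,s[2]-.0395)
E
```

```text
t 33.55 tcp [ 550.6 -109.2   85. ] rpy [-179.9    0.   -88. ] F [ 0.8  0.7 -5.9] w 43.8 j6 -7
yellow rows 147.0 186.0 cols 280.0 widths [np.int64(38), np.int64(36)] hook frame [[119.9  -5.7  72.5]] root [[98.9 -5.4 72.5]]
[[55.60934871 -4.38814531 85.04351725]]
expected flat: rows 147.0 188.0 widths 37.7 36.4
```

Flat in the grip, as predicted. Forward 27 mm to bring the hook to ~147.

Call:
send_rows(
  steps=[
    {"dp": [14,0,0],"roll": 0,"jaw": 30},
    {"dp": [27,0,0],"roll": 0,"jaw": 30},
    {"dp": [27,0,0],"roll": 0,"jaw": 30},
    {"dp": [27,0,0],"roll": 0,"jaw": 30},
  ],
)

```text
time_s: 34.1
tcp_pos: [0.5506, -0.1368, 0.0832]
eef_rot: [180.0, 0.0, -88.0]
contact_force: [0.6, 0.4, -5.2]
gripper_width: 0.0439
gripper_force: 45.0
```

```bash
python3 - <<'E'
from hook import *
go();s=r.get_state()['tcp_pos'];c=hook(s[2]-.0395,'w19');print(inv(np.load('frame.npy'),[s])*1e3)
g=c['image'][:,335].astype(int);sat=np.ptp(g,axis=1);rows=[v for v in range(60,235) if sat[v]<25];q=np.load('frame.npy')
print('lip',inv(q,ray(c,[(335,rows[0]),(335,rows[-1])],.032))*1e3)
E
```

```text
t 34.1 tcp [ 550.6 -136.8   83.2] rpy [180.   0. -88.] F [ 0.6  0.4 -5.2] w 43.9 j6 -4
yellow rows 147.0 186.0 cols 279.5 widths [np.int64(38), np.int64(36)] hook frame [[147.4  -6.4  70.7]] root [[126.4  -6.4  70.7]]
[[83.14419874 -5.28455922 83.17463109]]
lip [[142.50301938 -43.30863829  32.        ]
 [129.1705673  -43.94291274  32.        ]]
```

Call:
send_rows(
  steps=[
    {"dp": [0,0,12],"roll": 0,"jaw": 30},
    {"dp": [0,0,22],"roll": 0,"jaw": 30},
    {"dp": [0,0,28],"roll": 0,"jaw": 30},
    {"dp": [0,0,30],"roll": 0,"jaw": 30},
    {"dp": [0,0,31],"roll": 0,"jaw": 30},
  ],
)

```text
time_s: 34.78
tcp_pos: [0.551, -0.1364, 0.0525]
eef_rot: [-180.0, -0.0, -88.0]
contact_force: [0.1, -1.3, -5.2]
gripper_width: 0.0437
gripper_force: 45.0
```

Call:
send_rows(
  steps=[
    {"dp": [-5,0,0],"roll": 0,"jaw": 30},
    {"dp": [-12,0,0],"roll": 0,"jaw": 30},
    {"dp": [-19,0,0],"roll": 0,"jaw": 30},
    {"dp": [-19,0,0],"roll": 0,"jaw": 30},
  ],
)

```text
time_s: 35.28
tcp_pos: [0.5503, -0.1168, 0.0527]
eef_rot: [-180.0, 0.0, -87.9]
contact_force: [-0.3, -0.9, -5.9]
gripper_width: 0.0436
gripper_force: 45.0
```

```bash
python3 - <<'E'
from hook import *
go();s=r.get_state()['tcp_pos'];c=hook(s[2]-.0395,'w20');print(inv(np.load('frame.npy'),[s])*1e3)
E
```

```text
t 35.27 tcp [ 550.3 -116.8   52.7] rpy [-180.     0.   -87.9] F [-0.3 -0.9 -5.9] w 43.6 j6 -6
yellow rows 121.0 186.0 cols 279.0 widths [np.int64(37), np.int64(36)] hook frame [[140.7  -5.7  40.2]] root [[106.4  -6.   40.2]]
[[63.16113515 -4.92843872 52.71717545]]
```

Call:
send_rows(
  steps=[
    {"dp": [-10,0,0],"roll": 0,"jaw": 30},
    {"dp": [-20,0,0],"roll": 0,"jaw": 30},
    {"dp": [-30,0,0],"roll": 0,"jaw": 30},
    {"dp": [-40,0,0],"roll": 0,"jaw": 30},
    {"dp": [-50,0,0],"roll": 0,"jaw": 30},
  ],
)

```text
time_s: 35.95
tcp_pos: [0.5485, -0.0667, 0.0526]
eef_rot: [-180.0, -0.0, -88.0]
contact_force: [1.2, -2.1, -4.2]
gripper_width: 0.0439
gripper_force: 45.0
```

Call:
send_rows(
  steps=[
    {"dp": [-10,0,0],"roll": 0,"jaw": 30},
    {"dp": [-20,0,0],"roll": 0,"jaw": 30},
    {"dp": [-30,0,0],"roll": 0,"jaw": 30},
    {"dp": [-36,0,0],"roll": 0,"jaw": 30},
    {"dp": [-36,0,0],"roll": 0,"jaw": 30},
  ],
)

```text
time_s: 36.58
tcp_pos: [0.5471, -0.031, 0.0525]
eef_rot: [180.0, 0.0, -88.0]
contact_force: [1.2, -2.4, -5.6]
gripper_width: 0.0439
gripper_force: 45.0
```

```bash
python3 - <<'E'
from hook import *
go();s=r.get_state()['tcp_pos'];c=hook(s[2]-.0395,'w21');q=np.load('frame.npy');print(inv(q,[s])*1e3)
for fy in (-.045,-.04,.03,.04):
    P=F(q,[[x,fy,.012] for x in np.arange(-.01,.045,.0005)]);p=proj(c,P).round().astype(int)
    ok=(p[:,1]>=0)&(p[:,1]<420);v=np.array([c['image'][b,a].max() if k else 999 for (a,b),k in zip(p,ok)]);i=v.argmin();print(fy,'pencil at',-10+i*.5,v[i],np.median(v))
E
```

```text
t 36.58 tcp [547.1 -31.   52.5] rpy [180.   0. -88.] F [ 1.2 -2.4 -5.6] w 43.9 j6 -15
yellow rows 100.0 186.0 cols 279.0 widths [np.int64(39), np.int64(34)] hook frame [[65.2 -5.9 40. ]] root [[20.6 -6.2 40. ]]
[[-22.70746594  -5.13567365  52.48367141]]
-0.045 pencil at 16.5 12 142.0
-0.04 pencil at 14.5 5 128.0
0.03 pencil at 14.5 8 132.0
0.04 pencil at 14.5 11 125.5
```

Call:
send_rows(
  steps=[
    {"dp": [-3,0,0],"roll": 0,"jaw": 30},
    {"dp": [-3,0,1.5],"roll": 0,"jaw": 30},
    {"dp": [-3,0,1.5],"roll": 0,"jaw": 30},
  ],
)

```text
time_s: 37.0
tcp_pos: [0.5472, -0.0285, 0.0515]
eef_rot: [-180.0, 0.0, -88.0]
contact_force: [-1.3, 0.7, 3.9]
gripper_width: 0.0435
gripper_force: 45.0
```

```bash
python3 - <<'E'
from hook import *
go();s=r.get_state()['tcp_pos'];c=hook(.012,'w22');q=np.load('frame.npy');print(inv(q,[s])*1e3)
E
```

```text
t 37.0 tcp [547.2 -28.5  51.5] rpy [-180.    0.  -88.] F [-1.3  0.7  3.9] w 43.5 j6 -16
yellow rows 100.0 186.0 cols 279.5 widths [np.int64(39), np.int64(34)] hook frame [[62.8 -6.1 39. ]] root [[18.1 -6.1 39. ]]
[[-25.20223873  -4.96783215  51.52368893]]
```

Call:
send_rows(
  steps=[
    {"dp": [0,0,0],"roll": 0,"jaw": 62},
    {"dp": [0,0,0],"roll": 0,"jaw": 62},
    {"dp": [0,0,0],"roll": 0,"jaw": 62},
  ],
)

```text
time_s: 37.42
tcp_pos: [0.5473, -0.0284, 0.051]
eef_rot: [-180.0, 0.0, -88.0]
contact_force: [0.1, 0.1, -0.8]
gripper_width: 0.0541
gripper_force: 0.0
```

```bash
python3 - <<'E'
from hook import *
go();s=r.get_state()['tcp_pos'];c=hook(.012,'w23');q=np.load('frame.npy');print(inv(q,[s])*1e3)
E
```

```text
t 37.42 tcp [547.3 -28.4  51. ] rpy [-180.    0.  -88.] F [ 0.1  0.1 -0.8] w 54.1 j6 -16
yellow rows 100.0 186.0 cols 280.0 widths [np.int64(39), np.int64(35)] hook frame [[62.6 -6.3 39. ]] root [[18.1 -6.3 39. ]]
[[-25.27853725  -4.89010163  51.03026624]]
```

Call:
send_rows(
  steps=[
    {"dp": [0,0,-30],"roll": 0,"jaw": 62},
    {"dp": [0,0,-75],"roll": 0,"jaw": 62},
    {"dp": [24,1,-75],"roll": 0,"jaw": 0},
    {"dp": [24,1,-75],"roll": 0,"jaw": 0},
    {"dp": [24,1,-75],"roll": 0,"jaw": 0},
  ],
)

```text
time_s: 38.1
tcp_pos: [0.5467, -0.0525, 0.1257]
eef_rot: [180.0, -0.0, -88.0]
contact_force: [0.5, 0.6, 0.5]
gripper_width: 0.0297
gripper_force: 0.0
```

Call:
send_rows(
  steps=[
    {"dp": [0,0,0],"roll": 0,"jaw": 0},
    {"dp": [0,0,0],"roll": 0,"jaw": 0},
  ],
)

```text
time_s: 38.35
tcp_pos: [0.5469, -0.0522, 0.1257]
eef_rot: [180.0, -0.0, -88.0]
contact_force: [0.4, 0.3, 0.4]
gripper_width: 0.0102
gripper_force: 0.0
```

```bash
python3 - <<'E'
from tape import *
from fit import inv
go();s=r.get_state()['tcp_pos'];c=cap('wrist','w24');q=np.load('frame.npy');print(inv(q,[s])*1e3)
tape(c,(.548,-.029),.012)
E
```

```text
t 38.35 tcp [546.9 -52.2 125.7] rpy [180.  -0. -88.] F [0.4 0.3 0.4] w 10.2 j6 -13
[[ -1.56250629  -6.09201352 125.69891613]]
rocker px [279.07039141 273.64109848] [ 252  230   56   83 3168] world [ 0.5450827  -0.02384676] rect 544.9342041015625 -24.78589630126953 41.76134490966797 66.50031280517578 1.9983735084533691 dir 93.46442408969503 [35.33444962 60.10566534]
```

Call:
send_rows(
  steps=[
    {"dp": [0,0,12],"roll": 0,"jaw": 0},
    {"dp": [0,0,24],"roll": 0,"jaw": 0},
    {"dp": [0,0,27],"roll": 0,"jaw": 0},
  ],
)

```text
time_s: 38.78
tcp_pos: [0.5465, -0.0527, 0.0978]
eef_rot: [179.9, -0.0, -88.0]
contact_force: [-1.2, -0.7, 2.8]
gripper_width: 0.0004
gripper_force: 1.1
```

Call:
send_rows(
  steps=[
    {"dp": [0,0,2],"roll": 0,"jaw": 0},
    {"dp": [0,0,4],"roll": 0,"jaw": 0},
  ],
)

```text
time_s: 39.02
tcp_pos: [0.5466, -0.0528, 0.0951]
eef_rot: [180.0, -0.0, -88.0]
contact_force: [-1.9, -3.0, 4.0]
gripper_width: 0.0003
gripper_force: 2.5
```

Call:
send_rows(
  steps=[
    {"dp": [0,0,2],"roll": 0,"jaw": 0},
    {"dp": [0,0,2],"roll": 0,"jaw": 0},
  ],
)

```text
time_s: 39.28
tcp_pos: [0.5469, -0.0528, 0.0938]
eef_rot: [-180.0, -0.0, -88.0]
contact_force: [-4.8, -2.0, 9.9]
gripper_width: 0.0004
gripper_force: 4.8
```

Call:
send_rows(
  steps=[
    {"dp": [0,0,2],"roll": 0,"jaw": 0},
    {"dp": [0,0,3],"roll": 0,"jaw": 0},
  ],
)

```text
time_s: 39.52
tcp_pos: [0.5478, -0.0529, 0.0933]
eef_rot: [-179.9, -0.1, -87.9]
contact_force: [-11.3, -0.6, 35.4]
gripper_width: 0.0006
gripper_force: 17.5
```

Call:
send_rows(
  steps=[
    {"dp": [0,0,-20],"roll": 0,"jaw": 0},
    {"dp": [0,0,-60],"roll": 0,"jaw": 0},
    {"dp": [0,0,-120],"roll": 0,"jaw": 0},
    {"dp": [40,0,-170],"roll": 0,"jaw": 0},
    {"dp": [40,0,-170],"roll": 0,"jaw": 0},
  ],
)

```text
time_s: 40.15
tcp_pos: [0.5506, -0.0937, 0.2646]
eef_rot: [-179.5, 0.0, -88.1]
contact_force: [0.4, 0.8, -1.3]
gripper_width: 0.0005
gripper_force: 0.0
```

```bash
python3 - <<'E'
from tape import *
from fit import inv,F
import pickle
go();c=cap('wrist','w25');q=np.load('frame.npy');pickle.dump(c,open('w25.pkl','wb'))
print(proj(c,F(q,[[-.025,-.006,.08],[.015,-.006,.039],[.142,-.006,.032],[.0165,-.05,.012]])))
tape(c,(.547,-.029),.012)
g=c['image'].astype(int);m=(g[...,2]>110)&(g[...,1]>90)&(g[...,0]<60)&(g[...,1]>.7*g[...,2]);m[:,:240]=0;m[:,320:]=0;m[240:]=0
ys,xs=np.where(m);print('yellow',ys.min(),ys.max(),len(ys));u=np.median(xs)
print('hook',inv(q,ray(c,[(u,np.percentile(ys,1)),(u,np.percentile(ys,99))],.039))*1e3)
g2=g[:,335];sat=np.ptp(g2,axis=1);rr=[v for v in range(20,235) if sat[v]<25];print(rr[:1],rr[-1:],len(rr))
for fy in (-.045,-.04,.035):
    p=proj(c,F(q,[[x,fy,.012] for x in np.arange(-.01,.045,.0005)])).round().astype(int);v=np.array([g[b,a].max() for a,b in p]);i=np.where(v<60)[0];print('pencil',-10+i.mean()*.5 if len(i) else None)
E
```

```text
t 40.15 tcp [550.6 -93.7 264.6] rpy [-179.5    0.   -88.1] F [ 0.4  0.8 -1.3] w 0.5 j6 -9
[[281.85355253 246.1850065 ]
 [281.92096776 205.89158177]
 [281.99313369 104.83738968]
 [313.21963477 199.93134749]]
rocker px [280.20223752 258.58347676] [ 269  222   22   69 1162] world [ 0.54761191 -0.01140916] rect 548.8004760742188 -13.731964111328125 27.002811431884766 92.03924560546875 2.223240375518799 dir 89.58941016661676 [22.42849826 96.50198114]
yellow 106 203 1500
hook [[140.13416942  -6.01501165  39.        ]
 [ 20.27931047  -6.09948074  39.        ]]
[] [] 0
pencil 15.75
pencil 15.75
pencil 15.75
```

```bash
python3 - <<'E'
from hook import *
c=pickle.load(open('w25.pkl','rb'));q=np.load('frame.npy');g=c['image'].astype(int)
for x0 in (-.0235,-.025):
  for a in (-.14,.14):
    P=[(x0+d,-.006+w,.012+.069-d*np.sin(a)) for d in (.03,-.03) for w in (-.01,.01)];p=proj(c,F(q,P));print(x0,a,'front row',p[0,1].round(1),'w',np.ptp(p[:2,0]).round(1),'rear row',p[2,1].round(1),'w',np.ptp(p[2:,0]).round(1))
print('col280 rows 190-300',[(v,int(g[v,280].max())) for v in range(200,300,2)])
for v in (224,228,232,250,260,264): xs=[u for u in range(250,312) if g[v,u].max()<60];print(v,len(xs),xs[:1],xs[-1:])
print('lip',[(v,g[v,250].tolist()) for v in range(94,124,2)])
print('hook',[(v,g[v,281].tolist()) for v in range(94,112,1)])
d=cap('scene');e=cap('side');s=(.5506,-.0937)
E
```

```text
-0.0235 -0.14 front row 223.1 w 17.0 rear row 266.1 w 15.8
-0.0235 0.14 front row 220.9 w 16.6 rear row 269.2 w 16.2
-0.025 -0.14 front row 224.3 w 17.0 rear row 267.2 w 15.8
-0.025 0.14 front row 222.1 w 16.6 rear row 270.3 w 16.2
col280 rows 190-300 [(200, 143), (202, 145), (204, 31), (206, 30), (208, 72), (210, 73), (212, 79), (214, 144), (216, 184), (218, 218), (220, 255), (222, 0), (224, 41), (226, 44), (228, 42), (230, 41), (232, 44), (234, 44), (236, 44), (238, 46), (240, 43), (242, 48), (244, 28), (246, 31), (248, 31), (250, 32), (252, 32), (254, 33), (256, 31), (258, 29), (260, 34), (262, 31), (264, 35), (266, 31), (268, 30), (270, 151), (272, 154), (274, 70), (276, 35), (278, 42), (280, 46), (282, 50), (284, 49), (286, 53), (288, 55), (290, 56), (292, 56), (294, 57), (296, 53), (298, 50)]
224 15 [275] [289]
228 16 [274] [289]
232 16 [274] [289]
250 52 [250] [311]
260 54 [250] [311]
264 54 [250] [311]
lip [(94, [28, 51, 79]), (96, [69, 122, 190]), (98, [34, 60, 91]), (100, [34, 62, 97]), (102, [35, 62, 97]), (104, [26, 55, 89]), (106, [206, 218, 228]), (108, [238, 242, 242]), (110, [236, 240, 241]), (112, [237, 240, 241]), (114, [239, 241, 242]), (116, [182, 192, 203]), (118, [139, 206, 248]), (120, [135, 201, 243]), (122, [135, 200, 243])]
hook [(94, [37, 66, 102]), (95, [42, 70, 107]), (96, [37, 67, 101]), (97, [33, 63, 101]), (98, [38, 68, 103]), (99, [41, 69, 105]), (100, [38, 67, 102]), (101, [37, 68, 104]), (102, [33, 64, 104]), (103, [93, 93, 95]), (104, [103, 95, 92]), (105, [94, 100, 103]), (106, [4, 130, 154]), (107, [17, 126, 148]), (108, [14, 125, 146]), (109, [17, 125, 146]), (110, [17, 126, 147]), (111, [20, 125, 148])]
```

```bash
python3 - <<'E'
from plant import r
print(r.close_job())
E
```

```text
the job is handed in; nothing more can be done
None
```

I handed the job in at about 40 s; no verdict came back. By my last measurements the three catch knobs present are in the tray, and the tape is hooked behind the lip and locked, with its front about 1–2 mm from the pencil line and the arm clear.

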